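# Knock a stuck brass casting out of a mould cup

### The job

On the mould dock, slide the red lock knob all the way open, then lift the mould cup by its wooden handle, turn it upside down over the blue-lined sorting tray and tap its rim on the wooden block in the tray until the stuck brass casting drops out and lies on the tray floor. Then stand the empty cup upright back in its nest on the dock, handle pointing the same way as before, let go, and leave the lock fully open. Do not push the other things on the bench about.

Things in the scene. Friction and masses are not known exactly. Their poses are not given: they have to be found in the camera images.
- dock: Grey dock plate fixed to the bench, 116 (x) x 215 (y) x 12 mm. Origin: on the bench under the nest's centre, z up; the plate reaches from y = -61 to +154 mm. Nest: a square 96 x 96 mm on the plate's top (z = 12 mm) inside a steel rim 5 mm wide and 5 mm high. The lock is on the nest's +y side. Yaw 0.6 to 1.25 rad, so the cup's handle points to the robot's right and back.
- lock (a joint): Sliding lock on the dock, m: 0 = locked (its steel tongue, 30 mm wide, 20 to 24 mm above the bench, lies 13 mm over the cup's foot and keeps it down), 0.055 = fully open, at the end stop. Slides along the dock's +y, stays where it is left, dry friction about 1.5 N. Starts between 0 and 0.006.
- lock_knob (a point): Centre of the lock's upright red knob, 44 mm above the bench. The knob is 16 mm (dock x) by 24 mm (dock y) and reaches from 24 to 64 mm above the bench. Axes as the dock's. At joint 0 it stands 72 mm from the nest's centre along dock +y, at the open end 127 mm.
- cup: Loose aluminium mould cup, about 200 g, standing in the nest, axes parallel to the dock's within 0.04 rad, handle to dock -x. Origin: centre of the foot's underside, z towards the mouth. Foot 84 x 84 x 6 mm, body 52 x 52 mm, mouth at z = 50 mm, pocket 40 (x) x 44 (y) mm, its floor at z = 8 mm.
- cup_grip (a point): Grip point on the axis of the cup's straight wooden handle, at (-86, 0, 96) mm in the cup frame; axes as the cup's. The handle, 16 x 16 mm, faces to +y and -y, leaves the body at (-26, 0, 36) mm, rises outward at 45 degrees along (-0.707, 0, 0.707) and ends 30 mm beyond this point.
- cup_mouth (a point): Centre of the mouth, at z = 50 mm in the cup frame. Held along the handle, fingers 45 degrees down on its y faces, then rolled half a turn and levelled, the cup's mouth points 45 degrees below level, back towards the hand, and its rim edge away from the handle, from (26, -26, 50) to (26, 26, 50) mm, is lowest.
- casting: Square brass casting 32 x 32 x 12 mm, about 60 g, with a sprue stub 10 mm in diameter and 12 mm high on its top. Origin: centre of its underside. Starts on the cup's inner floor, pinched at its foot by two small brass spring jaws (at +-y) with about 2.5 times its weight, so it stays in when the cup is merely turned over.
- casting_center (a point): Middle of the casting, 7 mm above its underside; 15 mm above the cup's origin while stuck. Each sharp tap of the upturned cup (0.15 to 0.3 m/s, stopped dead) shifts it some 0.5 to 3 mm; after about 2.5 mm it falls free.
- tray: Sorting tray fixed to the bench, 240 (x) x 230 (y) mm, 26 mm high, walls and floor 6 mm, lined in blue. Origin: centre of its underside.
- block: Wooden knock block fixed in the middle of the tray, 70 (x) x 50 (y) x 74 mm high, its top 80 mm above the bench; open tray floor lies all round it, 79 mm wide towards +-x and 84 mm towards +-y. Origin: centre of its underside.
- block_top (a point): Centre of the knock block's flat top, 80 mm above the bench; axes as the tray's. Tapping the rim on the edge of the block lets the casting fall beside it.
- pliers: Red-handled pliers lying flat, 140 x 47 x 12 mm; a bystander.
- screwdriver: Orange screwdriver lying, 160 mm long, 26 mm thick; a bystander behind the tray.
- spool: White spool with copper winding, 44 mm in diameter, 28 mm high; a bystander behind the dock.
- parts_box: Clear divided box 100 x 80 x 30 mm; a bystander.
- jar: Amber jar with blue cap, 54 mm in diameter, 70 mm high; a bystander.
- brush: Brush lying, 170 mm long; a bystander.
- wax_block: Green block 60 x 35 x 22 mm; a bystander.

How it is judged (in metres and radians):
On the way, in this order (a step that is already met when the one before it is completed fails the run):
1. the lock is slid fully open while the cup still stands in its nest (value of joint lock above 0.05 m and horizontal distance between cup and dock below 0.01 m and z of cup in the frame of dock below 0.0155 m and angle between cup's own z axis and vertical below 0.06 rad), for 0.2 s.
2. the cup is upside down over the tray (mouth at least 22 degrees below level) with the casting still stuck inside (angle between cup's own z axis and vertical above 1.95 rad and x of cup_mouth in the frame of tray between -0.115 and 0.115 m and y of cup_mouth in the frame of tray between -0.11 and 0.11 m and z of casting_center in the frame of cup between 0 and 0.035 m and distance between casting_center and cup below 0.04 m), for 0.1 s.
3. the upside-down cup is tapped on the block or tray with the casting still inside (all of step 2 and contact force between cup and tray above 2 N).
4. the casting has dropped out onto the tray floor (x of casting_center in the frame of tray between -0.115 and 0.115 m and y of casting_center in the frame of tray between -0.11 and 0.11 m and z of casting_center in the frame of tray below 0.035 m and distance between casting_center and cup above 0.045 m and linear speed of casting below 0.05 m/s), for 0.2 s.
At the end, for the whole second after the job is handed in: The casting lies at rest on the tray floor inside the tray's walls; the empty cup stands upright (within 0.06 rad) at rest in the nest, within 10 mm of its centre, its foot flat on the plate, its handle to dock -x within 0.25 rad; the lock is open beyond 0.050 m (all of step 1 and x of casting_center in the frame of tray between -0.115 and 0.115 m and y of casting_center in the frame of tray between -0.11 and 0.11 m and z of casting_center in the frame of tray below 0.035 m and linear speed of each of casting, cup below 0.02 m/s and angle between the x axis of cup and the x axis of dock, either way round below 0.25 rad and x of cup_grip in the frame of dock below 0 m); the robot touches nothing.
It fails at once if one of the other things on the bench is pushed more than 40 mm (distance of any of pliers, screwdriver, spool, parts_box, jar, brush, wax_block from where it was at the start of the episode above 0.04 m).
It also fails if it takes over 64 s, if anything falls off the work surface, if the arm or the gripper's body presses on something with over 40 N, if the wrist force passes 120 N, or if a joint passes its speed limit or range.

### The arm

A 7-joint arm with a two-finger parallel gripper is mounted at the origin on the work surface. World frame = base frame: x ahead of the robot, y to its left, z up, the work surface at z = 0. Lengths are in m, angles in degrees, forces in N, time in s.
With the tool pointing down it reaches from about 0.425 to 0.875 m from the base axis. Payload 4.7 kg.
Tool frame: the origin (TCP) lies on the mounting face of the last link; the fingertips stand 182 mm ahead of it and the grasp point (between the pads) lies env.grip_depth ahead of it (env.grip_depth is the distance from the TCP to the grasp point, in m); x points along the fingers, y is the direction in which the jaws open and shut, and the axes are right-handed (so a half turn about x gives the same grasp; the last joint's range is limited). The gripper opens to 87 mm and grips with 3 to 60 N. Pads are 19 mm wide; open, the fingers measure 117 mm over their backs; the gripper's body (75 mm by 190 mm) begins 51 mm behind the grasp point.
Start: joints at [72.886, 18.392, -4.016, 83.108, 1.295, 78.541, -3.26], TCP at [0.2, -0.618, 0.405] pointing down, gripper open.
Joint ranges: [-163.93, 163.93], [-17.29, 119.83], [-79.2, 71.16], [3.27, 140.29], [-89.18, 269.18], [5.43, 117.66], [-154.24, 154.24]. Speed limits (degrees/s): [147.25, 147.25, 180, 180, 180, 180, 180].

### API

Orientations are given as [roll, pitch, yaw] about the fixed x, y, z axes, in that order (R = Rz(yaw) Ry(pitch) Rx(roll)).
In Python, from cell import sensors, viewer, env gives the robot as it stands.
- The arm moves only by the tool carry_out, never from a script. Its argument "moves" is a list of rows, each a list of 4 numbers: the shift along the world's x, y, z in cm, then the turn about the world's z in rad. In form: [[tx, ty, tz, spin], ...]. A call has 1 to 12 rows; each row shifts and turns the pose as measured when the row begins; what a row does not reach is not made up. A row lasts 1/10 s, in which the tool goes at most 50 mm and 8.59 degrees, less where a joint would pass 70% of its speed; a pose out of reach is approached as far as the arm can. A call with a gripper value outside its range is refused whole. "hand" is the finger opening in cm, from 0 to 8.7, set as the call begins (left out, the last holds). The fingers move at their own pace and stop on an object; "force" is the grip in N (left out, the last holds). Time passes only in rows, so rows that do not move let the fingers close. It gives the time, the measured TCP pose, the force and the opening at its end, in the units of the state.
- sensors.get_obs(): the state, without advancing time (a new reading comes with each control period).
- viewer.read_camera(name): name is "scene" or "side" or "wrist"; returns the picture (384x512x3 uint8, red, green, blue); there is no depth.
- viewer.camera_model(name): a dict with "K" (3x3 intrinsics, pixels), "extrinsics" (4x4, takes a point from world to camera coordinates). Camera axes: x right, y down, z forward; pixel columns grow to the right and rows downward; lengths in m; the calibration is good to about 2 mm. The wrist camera is an equidistant fisheye: a pixel r from the principal point sees the ray r / f radians off the axis. A picture is of the moment at which its call begins: read the wrist's pose just before it. camera_model takes no time and is no camera call; for the wrist camera it gives the pose at the moment of the call.
- env.sign_off(): hands the job in, once; it reports no verdict.
The state is a dict: "time_s": time; "qpos": joint angles; "joint_velocities": joint speeds; "effort": joint torques, N m; "tool_pos": TCP position; "tool_rot": TCP orientation; "force": force on the tool from outside, world axes, zero at the start; "wrist_torque": the same for the moment, N m; "grip_width": finger opening in m.
Only numpy, scipy, OpenCV 4.12 (cv2) and the standard library are available. Lean on these libraries where they do the work, as an engineer would, in place of code of your own. Each camera call takes 0.05 s, during which the arm holds its last target. There are 200 camera calls.

## Working session

There is one attempt and no reset: what is moved stays moved. The work goes in short steps, Python scripts to look and compute and a tool call to move; the robot and the scene stay as the last step left them, time stands still between calls to the robot, and variables do not carry over. Pictures are saved under pics/ and viewed, about 8 in all and at most 12, crops included, and the job is handed in when it is done.

Besides the shell and the picture viewer there is one more tool, called after "Request:" as a command line: name --pt "numbers of a row" for each row, then --argument value for the rest. carry_out: Moves the arm, as the interface text tells. Its arguments: {"type":"object","properties":{"moves":{"type":"array"},"hand":{"type":"number"},"force":{"type":"number"}},"required":["moves"]}

```bash
ls; mkdir -p pics
python3 - <<'E'
from cell import sensors, viewer, env
import cv2, numpy as np
print(env.grip_depth,[a for a in dir(env) if a[0]!='_']); o=sensors.get_obs()
for k,v in o.items(): print(k,np.round(v,4))
np.set_printoptions(precision=4,suppress=True)
for n in("scene","side"):
    im=viewer.read_camera(n); cv2.imwrite(f"pics/{n}0.png",im[...,::-1]); m=viewer.camera_model(n); print(n,m)
E
```

```text
pics
0.1635 ['PlanningError', 'grip_depth', 'sign_off']
time_s 0.0
qpos [72.8861 18.4384 -4.0151 83.1735  1.2951 78.5421 -3.2593]
joint_velocities [-0.0185  0.1001  0.0157 -0.0688  0.1845 -0.0087 -0.0826]
effort [-6.00000e-04 -4.91287e+01 -4.04300e-01 -3.12527e+01 -6.40000e-02
  4.38000e-02  2.00000e-04]
tool_pos [ 0.1999 -0.6183  0.4037]
tool_rot [-86.8502  89.8911 111.0736]
force [0.5579 0.4664 0.0812]
wrist_torque [0.0415 0.022  0.0141]
grip_width 0.0868
scene {'K': array([[499.9014,   0.    , 248.3237],
       [  0.    , 499.9014, 194.2725],
       [  0.    ,   0.    ,   1.    ]]), 'extrinsics': array([[-0.1142,  0.9934, -0.0131,  0.0682],
       [ 0.5632,  0.0539, -0.8245, -0.2746],
       [-0.8184, -0.1016, -0.5657,  2.3116],
       [ 0.    ,  0.    ,  0.    ,  1.    ]])}
side {'K': array([[403.8428,   0.    , 256.3052],
       [  0.    , 403.8428, 193.2199],
       [  0.    ,   0.    ,   1.    ]]), 'extrinsics': array([[-0.8071, -0.5901,  0.0169,  0.4669],
       [-0.4313,  0.5698, -0.6995,  0.3383],
       [ 0.4032, -0.5719, -0.7145,  1.0464],
       [ 0.    ,  0.    ,  0.    ,  1.    ]])}
```

View pics/scene0.png

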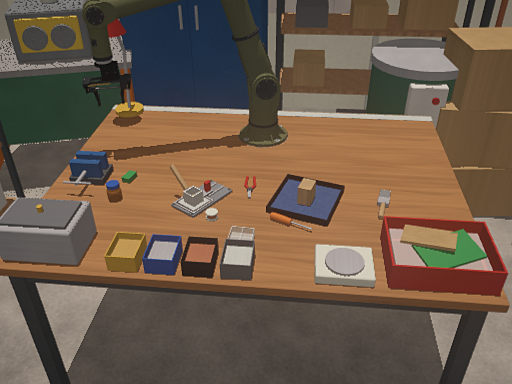

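View pics/side0.png

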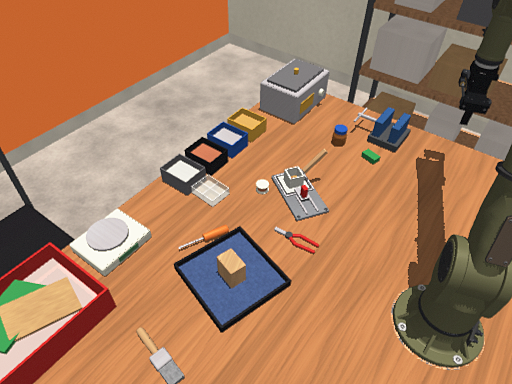

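```bash
cat > h.py <<'E'
from cell import sensors, viewer, env
import cv2, numpy as np
np.set_printoptions(precision=4,suppress=True)
def ray(n,uv,z,m=None):
    """pixels -> world points on plane z (pinhole cameras)"""
    m=m or viewer.camera_model(n); E=m["extrinsics"]; R=E[:3,:3]; c=-R.T@E[:3,3]
    uv=np.atleast_2d(np.float64(uv)); d=np.c_[uv,np.ones(len(uv))]@np.linalg.inv(m["K"]).T@R
    return c+d*((z-c[2])/d[:,2])[:,None]
def proj(n,P,m=None):
    m=m or viewer.camera_model(n); p=np.atleast_2d(P)@m["extrinsics"][:3,:3].T+m["extrinsics"][:3,3]
    p=p@m["K"].T; return p[:,:2]/p[:,2:]
def st():
    o=sensors.get_obs(); print("t",round(o["time_s"],2),"tcp",o["tool_pos"],"rot",o["tool_rot"],"F",o["force"],"w",round(float(o["grip_width"]),4)); return o
E
python3 - <<'E'
from h import *
for n in("scene","side"):
    im=cv2.imread(f"pics/{n}0.png"); hsv=cv2.cvtColor(im,cv2.COLOR_BGR2HSV); h,s,v=cv2.split(hsv)
    blue=((h>100)&(h<125)&(s>90)).astype(np.uint8)
    x0,y0,x1,y1=(255,165,355,230) if n=="scene" else (165,220,300,335)
    dark=((v<60)).astype(np.uint8)|blue
    M=np.zeros_like(dark); M[y0:y1,x0:x1]=dark[y0:y1,x0:x1]
    c=max(cv2.findContours(M,0,cv2.CHAIN_APPROX_NONE)[0],key=cv2.contourArea)[:,0]
    r=cv2.minAreaRect(ray(n,cv2.convexHull(c)[:,0],.022)[:,:2].astype(np.float32)*1000); print(n,"tray",r)
    red=((h<6)|(h>174))&(s>150)
    R=np.zeros_like(dark); a=(195,170,220,200) if n=="scene" else (290,175,320,205)
    R[a[1]:a[3],a[0]:a[2]]=red[a[1]:a[3],a[0]:a[2]]; q=np.argwhere(R)[:,::-1]; print("knob",len(q),q.mean(0),ray(n,q.mean(0),.044))
s=cv2.imread("pics/side0.png"); a=cv2.resize(s[155:230,262:342],None,fx=7,fy=7,interpolation=cv2.INTER_CUBIC)
c=cv2.imread("pics/scene0.png");b=cv2.resize(c[170:225,165:240],None,fx=3.2,fy=3.2,interpolation=cv2.INTER_CUBIC)
o=np.zeros((525,800,3),np.uint8); o[:525,:560]=a; o[:176,560:]=b
cv2.imwrite("pics/crop1.png",o)
E
```

```text
scene tray ((524.230712890625, 204.88038635253906), (232.2600555419922, 266.35137939453125), 73.73179626464844)
knob 59 [206.7119 185.2542] [[ 0.5075 -0.168   0.044 ]]
side tray ((512.320068359375, 209.83853149414062), (235.14508056640625, 250.4711456298828), 73.60818481445312)
knob 69 [303.6377 190.5507] [[ 0.5111 -0.1682  0.044 ]]
```

View pics/crop1.png

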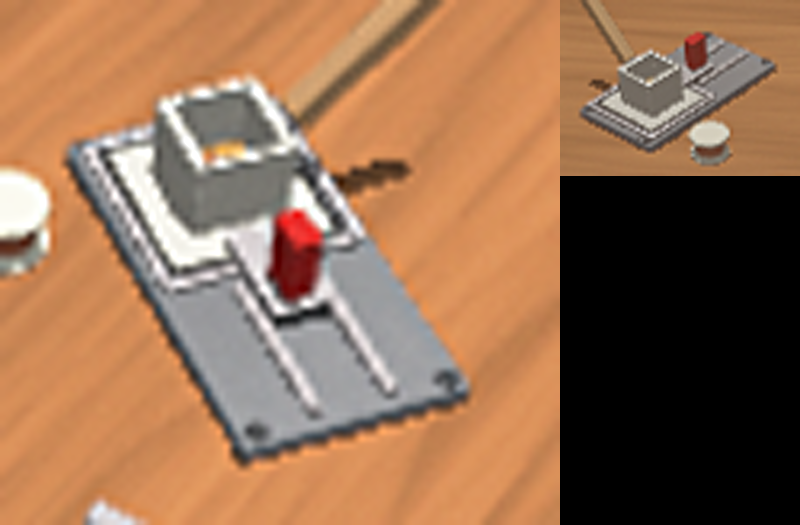

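Run:
```python
from h import *
f=lambda L:np.array([[262+u/7-.5,155+v/7-.5] for u,v in L])
P=ray("side",f([(72,152),(240,452),(467,388)]),.012); print("plate",P); 
d=P[1]-P[0]; e=P[1]-P[2]; print("len",np.linalg.norm(d),np.linalg.norm(e),"yaw from y",np.arctan2(-d[0],d[1]),"from x",np.arctan2(e[1],e[0]))
M=ray("side",f([(165,107),(252,83),(303,147),(207,163)]),.062); print("mouth",M,M.mean(0), [np.linalg.norm(M[i]-M[i-1]) for i in range(4)])
k=ray("side",f([(296,212)]),.064); print("knobtop",k)
yaw=np.arctan2(-d[0],d[1]); ex=np.array([np.cos(yaw),np.sin(yaw)]);ey=np.array([-ex[1],ex[0]])
# nest centre from corner (+x,+y) = (58,154)
for i,(x,y) in enumerate([(58,-61),(58,154),(-58,154)]): print("nest",P[i,:2]-ex*x/1e3-ey*y/1e3)
# tray corners & block, both views
for n in("scene","side"):
    im=cv2.imread(f"pics/{n}0.png"); h,s,v=cv2.split(cv2.cvtColor(im,cv2.COLOR_BGR2HSV))
    a=(290,172,325,210) if n=="scene" else (210,240,255,295)
    w=((h>8)&(h<22)&(s>70)&(v>90)).astype(np.uint8); M=np.zeros_like(w); M[a[1]:a[3],a[0]:a[2]]=w[a[1]:a[3],a[0]:a[2]]
    cs=cv2.findContours(M,0,cv2.CHAIN_APPROX_NONE)[0]; c=max(cs,key=cv2.contourArea); print(n,"block",cv2.boundingRect(c),cv2.convexHull(c)[:,0].tolist())
t=cv2.imread("pics/side0.png"); s=cv2.imread("pics/scene0.png")
a=cv2.resize(t[225:330,170:295],None,fx=4.4,fy=4.4,interpolation=cv2.INTER_CUBIC); b=cv2.resize(s[170:225,262:348],None,fx=2.7,fy=2.7,interpolation=cv2.INTER_CUBIC)
o=np.zeros((470,800,3),np.uint8); o[:a.shape[0],:a.shape[1]]=a; o[:b.shape[0],555:555+b.shape[1]]=b; cv2.imwrite("pics/crop2.png",o)
```

```text
plate [[ 0.651  -0.1904  0.012 ]
 [ 0.4785 -0.0739  0.012 ]
 [ 0.4156 -0.1699  0.012 ]]
len 0.20819572324839677 0.11483697781994848 yaw from y 0.9764779559169319 from x 0.9908086214412076
mouth [[ 0.6048 -0.1983  0.062 ]
 [ 0.5806 -0.2384  0.062 ]
 [ 0.537  -0.2144  0.062 ]
 [ 0.5674 -0.1775  0.062 ]] [ 0.5724 -0.2072  0.062 ] [np.float64(0.042748651892912895), np.float64(0.04682093873737948), np.float64(0.049716294125933695), np.float64(0.04781189774625123)]
knobtop [[ 0.5157 -0.1728  0.064 ]]
nest [ 0.568  -0.2043]
nest [ 0.5736 -0.2081]
nest [ 0.5756 -0.2081]
scene block (290, 172, 35, 34) [[324, 172], [324, 181], [311, 202], [309, 205], [307, 205], [301, 204], [298, 203], [297, 202], [290, 174], [290, 172]]
side block (217, 249, 29, 39) [[231, 249], [236, 254], [244, 263], [245, 265], [245, 278], [243, 280], [240, 282], [232, 287], [231, 287], [229, 285], [224, 279], [220, 274], [218, 271], [217, 263], [217, 256], [220, 254], [225, 251], [229, 249]]
```

View pics/crop2.png

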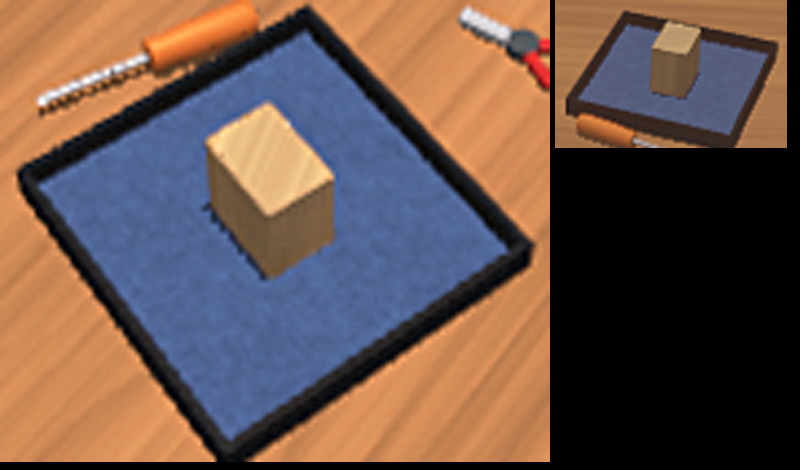

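Run:
```python
from h import *
f=lambda L:np.array([[170+u/4.4-.5,225+v/4.4-.5] for u,v in L])
for L,z in (([(18,172),(308,6),(535,243),(227,452)],.026),([(207,145),(268,102),(333,178),(270,216)],.08)):
    P=ray("side",f(L),z)[:,:2]; print(P,"c",P.mean(0),[round(float(np.linalg.norm(P[i]-P[i-1])),4) for i in range(4)],[round(float(np.degrees(np.arctan2(*(P[i]-P[i-1])[::-1]))),1) for i in range(4)])
g=lambda L:np.array([[262+(u-555)/2.7-.5,170+v/2.7-.5] for u,v in L])
P=ray("scene",g([(652,50),(665,22),(700,27),(690,55)]),.08)[:,:2]; print("scene blk",P,P.mean(0))
P=ray("scene",g([(626,12),(778,44),(735,146),(567,105)]),.026)[:,:2]; print("scene tray",P,P.mean(0))
```

```text
[[0.6591 0.2831]
 [0.5958 0.0638]
 [0.3666 0.1297]
 [0.4321 0.349 ]] c [0.5134 0.2064] [0.2364, 0.2283, 0.2385, 0.2289] [-16.2, -106.1, 164.0, 73.4]
[[0.5494 0.2227]
 [0.54   0.1751]
 [0.4734 0.1957]
 [0.487  0.2393]] c [0.5125 0.2082] [0.0646, 0.0485, 0.0697, 0.0456] [-14.9, -101.2, 162.8, 72.7]
scene blk [[0.548  0.1734]
 [0.4769 0.1889]
 [0.4852 0.2367]
 [0.5552 0.2239]] [0.5163 0.2057]
scene tray [[0.37   0.1317]
 [0.4348 0.3492]
 [0.6767 0.2851]
 [0.6092 0.0653]] [0.5226 0.2078]
```

Request:
carry_out --pt "2.6 3.8 -0.4 0.056" --pt "2.6 3.8 -0.4 0.056" --pt "2.6 3.8 -0.4 0.056" --pt "2.6 3.8 -0.4 0.056" --pt "2.6 3.8 -0.4 0.056" --pt "2.6 3.8 -0.4 0.056" --pt "2.6 3.8 -0.4 0.056" --pt "2.6 3.8 -0.4 0.056" --pt "2.6 3.8 -0.4 0.056" --pt "2.6 3.8 -0.4 0.056" --pt "2.6 3.8 -0.4 0.056" --pt "2.4 3.3 -0.4 0.056" --hand 4.2 --force 20

```text
time_s: 1.3
tool_pos: [0.5097, -0.1526, 0.3489]
tool_rot: [-38.7, 89.5, -161.6]
force: [-0.2, -1.4, -0.6]
grip_width: 0.0416
```

```bash
cat >> h.py <<'E'
from scipy.spatial.transform import Rotation as Ro
def tool():
    o=sensors.get_obs(); R=Ro.from_euler("xyz",o["tool_rot"],degrees=True).as_matrix(); g=np.array(o["tool_pos"])+R[:,0]*env.grip_depth
    print("t",round(o["time_s"],2),"tcp",np.array(o["tool_pos"]),"grasp",g,"xaxis",R[:,0],"jaw deg",round(float(np.degrees(np.arctan2(R[1,1],R[0,1]))),1),"F",np.round(o["force"],1),"q7",round(o["qpos"][6],1),"w",round(float(o["grip_width"]),4)); return g,R
def fray(uv,z,m):
    K=m["K"]; E=m["extrinsics"]; uv=np.atleast_2d(np.float64(uv)); a=(uv-[K[0,2],K[1,2]])/[K[0,0],K[1,1]]; t=np.linalg.norm(a,axis=1)+1e-9
    d=np.c_[a/t[:,None]*np.sin(t)[:,None],np.cos(t)]@E[:3,:3]; c=-E[:3,:3].T@E[:3,3]; return c+d*((z-c[2])/d[:,2])[:,None]
E
python3 - <<'E'
from h import *
tool(); m=viewer.camera_model("wrist"); im=viewer.read_camera("wrist"); print(m); tool()
cv2.imwrite("pics/w1.png",cv2.resize(im[...,::-1],(800,600),interpolation=cv2.INTER_CUBIC)); np.save("w1.npy",im); np.save("w1m.npy",m,allow_pickle=True)
E
```

```text
t 1.3 tcp [ 0.5097 -0.1526  0.3489] grasp [ 0.5084 -0.153   0.1854] xaxis [-0.0076 -0.0025 -1.    ] jaw deg -32.9 F [-0.2 -1.4 -0.6] q7 -22.9 w 0.0416
{'K': array([[297.3186,   0.    , 253.2648],
       [  0.    , 297.3186, 185.777 ],
       [  0.    ,   0.    ,   1.    ]]), 'extrinsics': array([[ 0.8396, -0.5432, -0.0051, -0.5086],
       [-0.5246, -0.8131,  0.2523,  0.1255],
       [-0.1412, -0.2091, -0.9676,  0.3755],
       [ 0.    ,  0.    ,  0.    ,  1.    ]])}
t 1.35 tcp [ 0.5128 -0.1454  0.3485] grasp [ 0.512  -0.1449  0.185 ] xaxis [-0.0048  0.0029 -1.    ] jaw deg -32.3 F [2.8 5.6 0.5] q7 -22.9 w 0.0419
```

View pics/w1.png

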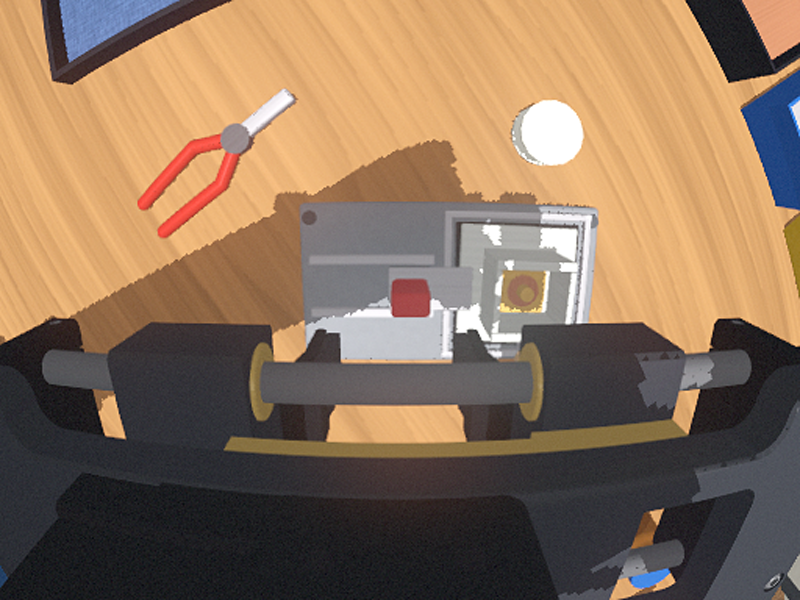

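Run:
```python
from h import *
m=np.load("w1m.npy",allow_pickle=True).item(); im=np.load("w1.npy"); s=.64
h,sa,v=cv2.split(cv2.cvtColor(im,cv2.COLOR_RGB2HSV)); M=((h<6)|(h>174))&(sa>150); M[:170]=0; M[215:]=0; M[:,:235]=0; M[:,290:]=0
q=np.argwhere(M)[:,::-1]; print("knob",q.min(0),q.max(0),fray(q.mean(0),.06,m))
P=fray(np.array([(303,203),(598,208)])*s-.5,.012,m); d=P[0]-P[1]; print("plate",P,np.linalg.norm(d),"yaw",np.arctan2(-d[0],d[1]))
yaw=np.arctan2(-d[0],d[1]); ex=np.array([np.cos(yaw),np.sin(yaw)]);ey=np.array([-ex[1],ex[0]])
print("nest",P[1,:2]-ex*.058+ey*.061,P[0,:2]-ex*.058-ey*.154)
C=fray(np.array([(484,250),(578,248)])*s-.5,.062,m); print("mouth far corners",C,np.linalg.norm(C[0]-C[1])); d=C[0]-C[1]; print(np.arctan2(-d[0],d[1]))
print("cup",C[0,:2]-ex*.026-ey*.026,C[1,:2]-ex*.026+ey*.026)
print("casting top",fray(np.array([(524,292)])*s,.03,m))
```

```text
knob [251 180] [274 202] [[ 0.5048 -0.1654  0.06  ]]
plate [[ 0.4795 -0.0766  0.012 ]
 [ 0.6559 -0.1911  0.012 ]] 0.21036513417678462 yaw 0.9948332895748444
nest [ 0.5732 -0.2065] [ 0.5771 -0.2091]
mouth far corners [[ 0.5637 -0.1604  0.062 ]
 [ 0.6149 -0.1907  0.062 ]] 0.059510730808831326
1.0353318554170323
cup [ 0.5714 -0.1963] [ 0.579  -0.1984]
casting top [[ 0.5751 -0.2088  0.03  ]]
```

Request:
carry_out --pt "0 0 0 0" --pt "-0.1 -0.5 -1 0" --pt "-0.1 -0.6 -2 0" --pt "-0.1 -0.6 -1 0" --pt "0 0 0 0"

```text
time_s: 1.85
tool_pos: [0.508, -0.1649, 0.3046]
tool_rot: [-72.6, 89.5, 165.0]
force: [0.1, -0.5, -0.3]
grip_width: 0.0421
```

```bash
python3 -c "
from h import *
tool()"
```

```text
t 1.85 tcp [ 0.508  -0.1649  0.3046] grasp [ 0.5067 -0.1645  0.1411] xaxis [-0.0083  0.0022 -1.    ] jaw deg -32.4 F [ 0.1 -0.5 -0.3] q7 -22.0 w 0.0421
```

Request:
carry_out --pt "0.1 -0.1 -2 -0.02" --pt "0 0 -2 0" --pt "0 0 -2 0" --pt "0 0 -2 0" --pt "0 0 -1 0" --pt "0 0 0 0"

```text
time_s: 2.45
tool_pos: [0.5071, -0.1736, 0.2139]
tool_rot: [-41.8, 89.6, -166.2]
force: [-0.8, 0.1, 0.0]
grip_width: 0.042
```

Run:
```python
from h import *
tool(); im=viewer.read_camera("side"); cv2.imwrite("pics/s2.png",cv2.resize(im[120:240,240:400,::-1],(800,600),interpolation=cv2.INTER_CUBIC))
```

```text
t 2.45 tcp [ 0.5071 -0.1736  0.2139] grasp [ 0.5061 -0.1738  0.0504] xaxis [-0.0061 -0.0015 -1.    ] jaw deg -34.3 F [-0.8  0.1  0. ] q7 -26.4 w 0.042
```

View pics/s2.png

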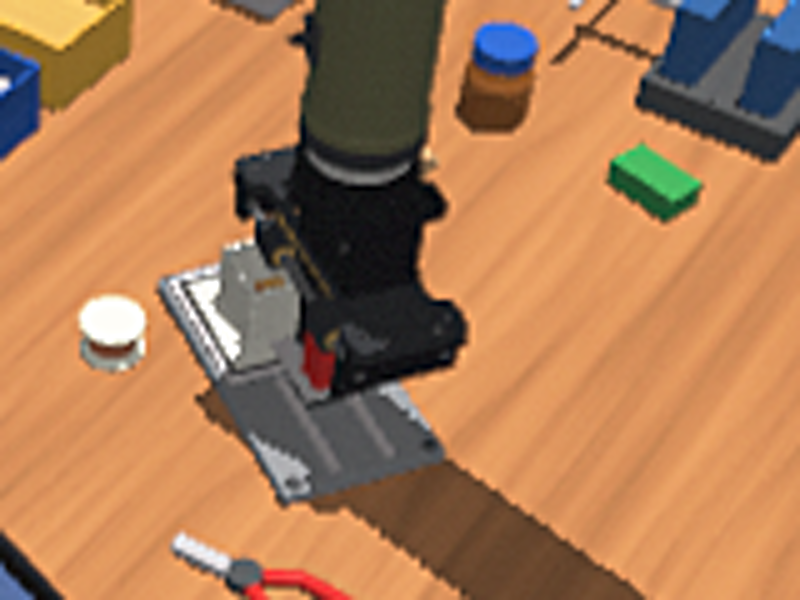

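Request:
carry_out --pt "0.3 0.4 0 0" --pt "0.2 0.4 0 0.01" --pt "0 0 0 0" --pt "0 0 0 0"

```text
time_s: 2.9
tool_pos: [0.5145, -0.1654, 0.2183]
tool_rot: [40.0, 89.7, -83.7]
force: [-0.3, 0.1, -0.4]
grip_width: 0.0421
```

```bash
python3 -c "
from h import *
tool()"
```

```text
t 2.9 tcp [ 0.5145 -0.1654  0.2183] grasp [ 0.5146 -0.1661  0.0548] xaxis [ 0.0005 -0.0043 -1.    ] jaw deg -33.7 F [-0.3  0.1 -0.4] q7 -27.0 w 0.0421
```

Request:
carry_out --pt "0 0 -0.4 0" --pt "0 0 0 0" --pt "0 0 0 0" --pt "0 0 0 0" --hand 1.0 --force 20

```text
time_s: 3.3
tool_pos: [0.5144, -0.165, 0.2144]
tool_rot: [33.4, 89.8, -90.3]
force: [-0.0, 0.3, 0.9]
grip_width: 0.0236
```

```bash
python3 -c "
from h import *
tool()"
```

```text
t 3.3 tcp [ 0.5144 -0.165   0.2144] grasp [ 0.5144 -0.1657  0.0509] xaxis [-0.     -0.0043 -1.    ] jaw deg -33.7 F [-0.   0.3  0.9] q7 -27.1 w 0.0236
```

Request:
carry_out --pt "-0.6 0.4 0 0" --pt "-0.6 0.4 0 0" --pt "-0.6 0.4 0 0" --pt "-0.6 0.4 0 0" --pt "-0.6 0.4 0 0" --pt "-0.6 0.4 0 0" --pt "-0.5 0.3 0 0" --pt "-0.4 0.3 0 0" --pt "0 0 0 0"

```text
time_s: 4.2
tool_pos: [0.4672, -0.1347, 0.2144]
tool_rot: [83.0, 89.2, -40.7]
force: [1.9, 0.2, -2.6]
grip_width: 0.0238
```

```bash
python3 -c "
from h import *
tool()"
```

```text
t 4.2 tcp [ 0.4672 -0.1347  0.2144] grasp [ 0.469  -0.1362  0.0509] xaxis [ 0.0112 -0.0096 -0.9999] jaw deg -33.7 F [ 1.9  0.2 -2.6] q7 -27.1 w 0.0238
```

Request:
carry_out --pt "-0.4 0.3 0 0" --pt "-0.4 0.3 0 0" --pt "0 0 0 0"

```text
time_s: 4.5
tool_pos: [0.4634, -0.1334, 0.2145]
tool_rot: [95.9, 87.8, -27.9]
force: [-1.4, 2.9, 2.3]
grip_width: 0.0242
```

```bash
python3 -c "
from h import *
tool()"
```

```text
t 4.5 tcp [ 0.4634 -0.1334  0.2145] grasp [ 0.4689 -0.1363  0.0512] xaxis [ 0.0335 -0.0178 -0.9993] jaw deg -33.8 F [-1.4  2.9  2.3] q7 -27.1 w 0.0242
```

Request:
carry_out --pt "0 0 0 0" --pt "0 0 0 0" --pt "0 0 0 0" --pt "0 0 2 0" --pt "0 0 3 0" --pt "0 0 3 0" --pt "0 0 3 0" --pt "0 0 1 0" --pt "0 0 0 0" --hand 4.6

```text
time_s: 5.4
tool_pos: [0.4599, -0.1306, 0.3377]
tool_rot: [92.5, 88.4, -31.3]
force: [0.2, -0.9, 0.3]
grip_width: 0.0455
```

Run:
```python
from h import *
tool(); im=viewer.read_camera("side"); cv2.imwrite("pics/s3.png",im[...,::-1])
h,s,v=cv2.split(cv2.cvtColor(im,cv2.COLOR_RGB2HSV)); M=((h<6)|(h>174))&(s>150); M[:150]=0; M[225:]=0; M[:,:295]=0; M[:,350:]=0
q=np.argwhere(M)[:,::-1]; print(len(q),q.min(0),q.max(0)); k=ray("side",q.mean(0),.044); print("knob",k,np.linalg.norm(k[0,:2]-[.5745,-.207]))
```

```text
t 5.4 tcp [ 0.4599 -0.1306  0.3377] grasp [ 0.4639 -0.133   0.1742] xaxis [ 0.0245 -0.0149 -0.9996] jaw deg -33.7 F [ 0.2 -0.9  0.3] q7 -21.6 w 0.0455
71 [307 196] [313 208]
knob [[ 0.4681 -0.1386  0.044 ]] 0.12642406858843758
```

Request:
carry_out --pt "0.6 -1.4 0 0" --pt "1.2 -2.8 0 0" --pt "1.2 -2.8 0 0" --pt "1.2 -2.8 0 0" --pt "1.1 -2.6 0 0" --pt "0.6 -1.4 0 0" --pt "0.3 -0.5 0 0" --pt "0 0 0 0"

```text
time_s: 6.25
tool_pos: [0.521, -0.2835, 0.3226]
tool_rot: [71.3, 89.5, -52.4]
force: [-0.0, -0.1, 0.8]
grip_width: 0.046
```

```bash
python3 -c "
from h import *
tool()"
```

```text
t 6.25 tcp [ 0.521  -0.2835  0.3226] grasp [ 0.5219 -0.2846  0.1591] xaxis [ 0.0053 -0.0069 -1.    ] jaw deg -33.7 F [-0.  -0.1  0.8] q7 -13.6 w 0.046
```

Request:
carry_out --pt "0.2 0.3 -1 0" --pt "0.2 0.2 -1.6 0" --pt "0 0 -1.5 0" --pt "0 0 -0.8 0" --pt "0 0 0 0"

```text
time_s: 6.75
tool_pos: [0.5245, -0.2727, 0.268]
tool_rot: [60.6, 89.7, -62.8]
force: [-1.0, 0.1, 0.6]
grip_width: 0.0462
```

Run:
```python
from h import *
tool(); w=viewer.read_camera("wrist"); im=viewer.read_camera("side")
a=cv2.resize(im[110:230,250:390,::-1],(560,480),interpolation=cv2.INTER_CUBIC)
b=cv2.resize(w[140:320,170:350,::-1],(240,240),interpolation=cv2.INTER_CUBIC); o=np.zeros((480,800,3),np.uint8); o[:,:560]=a;o[:240,560:]=b
cv2.imwrite("pics/s4.png",o)
```

```text
t 6.75 tcp [ 0.5245 -0.2727  0.268 ] grasp [ 0.5248 -0.2734  0.1045] xaxis [ 0.0022 -0.0042 -1.    ] jaw deg -33.4 F [-1.   0.1  0.6] q7 -15.5 w 0.0462
```

View pics/s4.png

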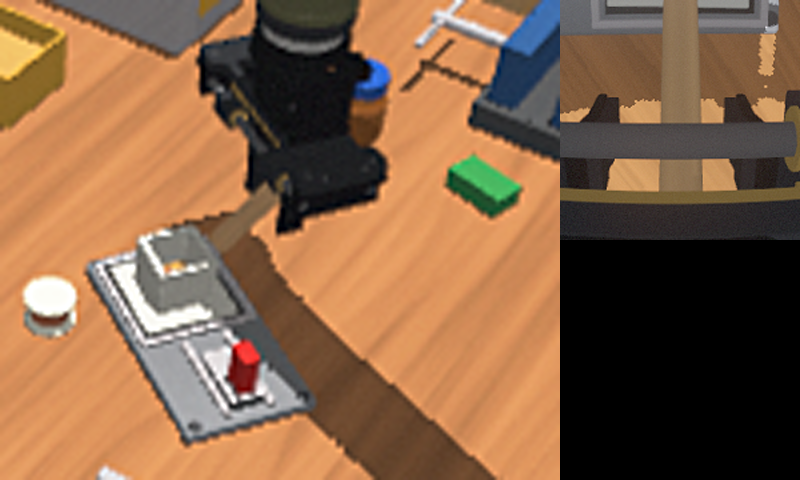

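Request:
carry_out --pt "0 0 0 0" --pt "0 0 0 0" --pt "0 0 0 0" --pt "0 0 0 0" --pt "0 0 0 0" --hand 0.5 --force 15

```text
time_s: 7.35
tool_pos: [0.5258, -0.274, 0.2721]
tool_rot: [79.5, 89.3, -43.9]
force: [1.1, 0.7, -3.1]
grip_width: 0.0156
```

```bash
python3 -c "
from h import *
tool()
im=cv2.imread('pics/s3.png')
h,s,v=cv2.split(cv2.cvtColor(im,cv2.COLOR_BGR2HSV))
print('spool',(ray('side',[(263,187)],.014)[0,:2]-[.5745,-.207])@np.array([[.553,-.833],[.833,.553]]))
"
```

```text
t 7.35 tcp [ 0.5258 -0.274   0.2721] grasp [ 0.5272 -0.2753  0.1086] xaxis [ 0.0083 -0.008  -0.9999] jaw deg -33.5 F [ 1.1  0.7 -3.1] q7 -15.5 w 0.0156
spool [ 0.1049 -0.0128]
```

Request:
carry_out --pt "0.45 0.65 1.1 0" --pt "0.55 0.8 1.0 0" --pt "0.6 0.9 0.9 0" --pt "0.6 0.95 0.8 0" --pt "0.65 1.0 0.7 0" --pt "0.7 1.0 0.6 0" --pt "0 0 0 0"

```text
time_s: 8.05
tool_pos: [0.5634, -0.2153, 0.3272]
tool_rot: [63.7, 89.4, -59.6]
force: [-0.4, 0.8, -2.4]
grip_width: 0.0156
```

Run:
```python
from h import *
tool(); im=viewer.read_camera("side")
cv2.imwrite("pics/s5.png",cv2.resize(im[110:230,250:390,::-1],(700,600),interpolation=cv2.INTER_CUBIC))
```

```text
t 8.05 tcp [ 0.5634 -0.2153  0.3272] grasp [ 0.5642 -0.2167  0.1637] xaxis [ 0.005  -0.0085 -1.    ] jaw deg -33.3 F [-0.4  0.8 -2.4] q7 -21.6 w 0.0156
```

View pics/s5.png

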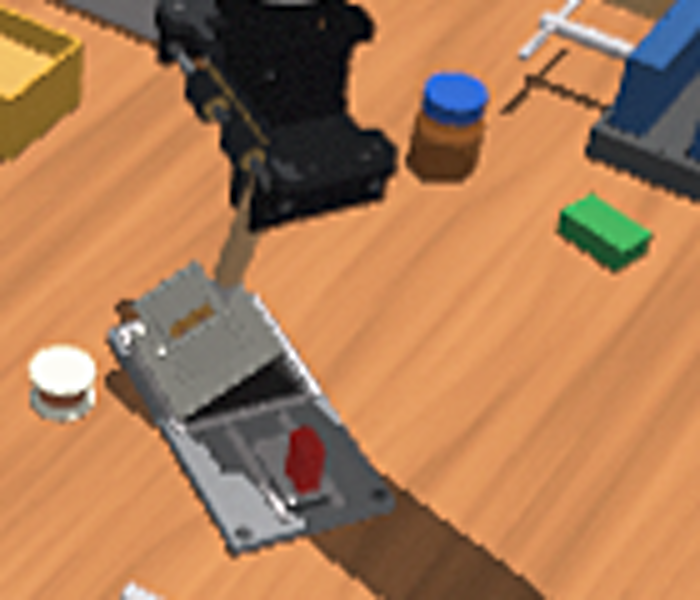

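Request:
carry_out --pt "0.75 1.1 0.4 0" --pt "0.75 1.15 0.3 0" --pt "0.75 1.15 0.2 0" --pt "0.8 1.15 0.1 0" --pt "0.8 1.15 0 0" --pt "0.75 1.15 -0.2 0" --pt "0.75 1.15 -0.3 0" --pt "0.6 0.9 -0.3 0" --pt "0 0 0 0"

```text
time_s: 9.0
tool_pos: [0.6274, -0.1183, 0.3297]
tool_rot: [62.9, 89.5, -60.5]
force: [0.2, -0.8, 0.5]
grip_width: 0.0159
```

Run:
```python
from h import *
g,R=tool(); d=(g[:2]-[.5745,-.207])@np.array([[.553,-.833],[.833,.553]]); v=np.array([d[0]-.045,g[2]-.012]); print(d,np.linalg.norm(v),"theta",143.1-np.degrees(np.arctan2(v[1],v[0])))
im=viewer.read_camera("side"); cv2.imwrite("pics/s6.png",im[...,::-1])
```

```text
t 9.0 tcp [ 0.6274 -0.1183  0.3297] grasp [ 0.6281 -0.1195  0.1662] xaxis [ 0.0043 -0.0076 -1.    ] jaw deg -33.4 F [ 0.2 -0.8  0.5] q7 -33.5 w 0.0159
[0.1025 0.0037] 0.16460686989564724 theta 73.53730781338962
```

Run:
```python
from h import *
T=np.array([[.961,.276],[-.276,.961]]) # cols: tray x,y
for n,z,uv in (("brush",.01,[(138,330),(160,356),(182,382)]),("screwdriver",.013,[(180,248),(228,231)]),("pliers",.006,[(276,229),(318,248)])):
    print(n,((ray("side",uv,z)[:,:2]-[.514,.207])@T).round(3).tolist())
print("brush scene",((ray("scene",[(385,190),(382,216)],.01)[:,:2]-[.514,.207])@T).round(3))
```

```text
brush [[0.009, 0.279], [-0.083, 0.267], [-0.166, 0.256]]
screwdriver [[0.164, 0.068], [0.132, -0.081]]
pliers [[0.054, -0.207], [-0.078, -0.261]]
brush scene [[-0.168  0.262]
 [ 0.002  0.281]]
```

Request:
carry_out --pt "0 0 0 0" --pt "0 0 0 0" --pt "0 0 0.5 0" --pt "0 0 1.2 0" --pt "0 0 1.5 0" --pt "0 0 0 0" --hand 0.5 --force 60

```text
time_s: 9.65
tool_pos: [0.6263, -0.1212, 0.3629]
tool_rot: [61.0, 89.6, -62.7]
force: [0.8, 0.1, -3.0]
grip_width: 0.0156
```

Run:
```python
from h import *
tool(); im=viewer.read_camera("side")
cv2.imwrite("pics/s7.png",cv2.resize(im[110:230,220:360,::-1],(560,480),interpolation=cv2.INTER_CUBIC))
```

```text
t 9.65 tcp [ 0.6263 -0.1212  0.3629] grasp [ 0.6268 -0.1221  0.1994] xaxis [ 0.0031 -0.0059 -1.    ] jaw deg -33.7 F [ 0.8  0.1 -3. ] q7 -32.9 w 0.0156
```

View pics/s7.png

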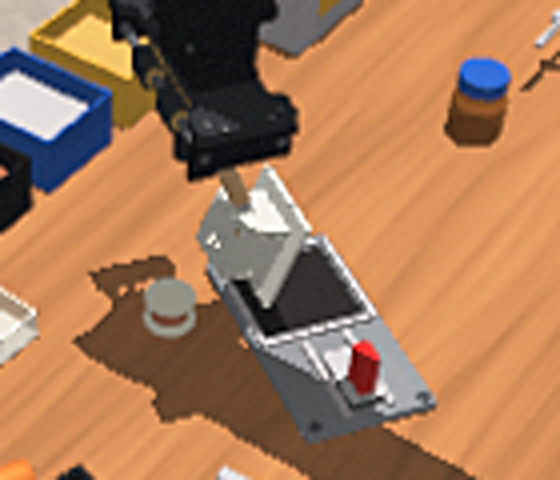

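Request:
carry_out --pt "0 0 1.5 0" --pt "0 0.5 2.5 0" --pt "0 1 2.5 0.02" --pt "0 2 2 0.03" --pt "0 2.8 1 0.03" --pt "0 3 0.5 0.03" --pt "0 3 0 0.03" --pt "0 3 0 0.03" --pt "0 3 0 0.03" --pt "0 3 0 0.03" --pt "0 3 0 0.03" --pt "0 3 0 0.02"

```text
time_s: 10.9
tool_pos: [0.6207, 0.1647, 0.4696]
tool_rot: [38.9, 89.6, -68.2]
force: [0.5, -0.0, -2.6]
grip_width: 0.0153
```

Run:
```python
from h import *
T=np.array([[.961,.276],[-.276,.961]])
g,R=tool(); print("tray frame",(g[:2]-[.514,.207])@T)
print("redbox",((ray("scene",[(385,222),(383,262)],.08)[:,:2]-[.514,.207])@T).round(3), "world",ray("scene",[(385,222)],.08)[0])
```

```text
t 10.9 tcp [0.6207 0.1647 0.4696] grasp [0.6211 0.1637 0.3061] xaxis [ 0.0025 -0.0062 -1.    ] jaw deg -17.1 F [ 0.5 -0.  -2.6] q7 -43.3 w 0.0153
tray frame [ 0.1149 -0.0121]
redbox [[0.128 0.304]
 [0.324 0.332]] world [0.7207 0.4638 0.08  ]
```

Request:
carry_out --pt "-0.1 2.8 0 0" --pt "-0.2 2.8 0 0" --pt "-0.2 2.8 -0.5 0" --pt "-0.2 2.6 -1 0" --pt "-0.2 2 -2 0" --pt "-0.2 1.5 -2 0" --pt "-0.1 0.8 -1.5 0" --pt "0 0.3 -1 0" --pt "0 0 0 0"

```text
time_s: 11.8
tool_pos: [0.5978, 0.3447, 0.3878]
tool_rot: [-118.1, 89.9, 136.2]
force: [-0.7, 0.0, -2.7]
grip_width: 0.0157
```

```bash
cat >> h.py <<'E'
T=np.array([[.961,.276],[-.276,.961]])
def tr():
    g,R=tool(); p=(g[:2]-[.514,.207])@T; print("tray",p,g[2]); return p
E
python3 - <<'E'
from h import *
tr()
im=viewer.read_camera("side"); print(im.shape); cv2.imwrite("pics/s8.png",cv2.resize(im[130:340,60:340,::-1],(800,600),interpolation=cv2.INTER_CUBIC))
E
```

```text
t 11.8 tcp [0.5978 0.3447 0.3878] grasp [0.5975 0.345  0.2243] xaxis [-0.0014  0.0014 -1.    ] jaw deg -15.6 F [-0.7  0.  -2.7] q7 -59.9 w 0.0157
tray [0.0422 0.1556] 0.2243171684885946
(384, 512, 3)
```

Request:
carry_out --pt "0.5 -0.1 -1 0" --pt "0.5 -0.1 -1.5 0" --pt "0 0 -1.5 0" --pt "0 0 -1 0" --pt "0 0 -0.5 0" --pt "0 0 0 0" --force 40 --hand 0.5

```text
time_s: 12.45
tool_pos: [0.6118, 0.3374, 0.3305]
tool_rot: [110.0, 89.8, 3.9]
force: [0.5, -0.1, -3.2]
grip_width: 0.0158
```

```bash
python3 -c "
from h import *
tr()"
```

```text
t 12.45 tcp [0.6118 0.3374 0.3305] grasp [0.6123 0.3374 0.167 ] xaxis [ 0.003   0.0002 -1.    ] jaw deg -16.1 F [ 0.5 -0.1 -3.2] q7 -60.3 w 0.0158
tray [0.0585 0.1525] 0.1670381853190966
```

Request:
carry_out --pt "0.3 1.0 -1.0 0" --pt "0.35 1.15 -0.8 0" --pt "0.3 1.1 -0.8 0" --pt "0.3 1.0 -0.8 0" --pt "0.3 0.95 -0.9 0" --pt "0.25 0.9 -1.0 0" --pt "0 0 0 0"

```text
time_s: 13.15
tool_pos: [0.6318, 0.4068, 0.2811]
tool_rot: [129.1, 89.2, 23.1]
force: [0.2, -0.6, 1.5]
grip_width: 0.0159
```

```bash
python3 -c "
from h import *
tr()"
```

```text
t 13.15 tcp [0.6318 0.4068 0.2811] grasp [0.634  0.4078 0.1176] xaxis [ 0.0136  0.0058 -0.9999] jaw deg -16.0 F [ 0.2 -0.6  1.5] q7 -65.0 w 0.0159
tray [0.06   0.2261] 0.1176469415878349
```

Request:
carry_out --pt "0.15 0.55 -1.1 0" --pt "0.15 0.55 -1.2 0" --pt "0.15 0.5 -1.2 0" --pt "0.15 0.45 -1.2 0" --pt "0.1 0.3 -1.2 0" --pt "0 0 0 0"

```text
time_s: 13.75
tool_pos: [0.64, 0.4399, 0.2255]
tool_rot: [151.7, 87.8, 45.9]
force: [1.6, 0.9, 2.2]
grip_width: 0.0157
```

Run:
```python
from h import *
tr()
im=viewer.read_camera("side"); cv2.imwrite("pics/s9.png",cv2.resize(im[150:340,80:333,::-1],(800,600),interpolation=cv2.INTER_CUBIC))
```

```text
t 13.75 tcp [0.64   0.4399 0.2255] grasp [0.6444 0.4444 0.0621] xaxis [ 0.0265  0.0273 -0.9993] jaw deg -15.9 F [1.6 0.9 2.2] q7 -67.1 w 0.0157
tray [0.0598 0.2641] 0.06209743861917602
```

View pics/s9.png

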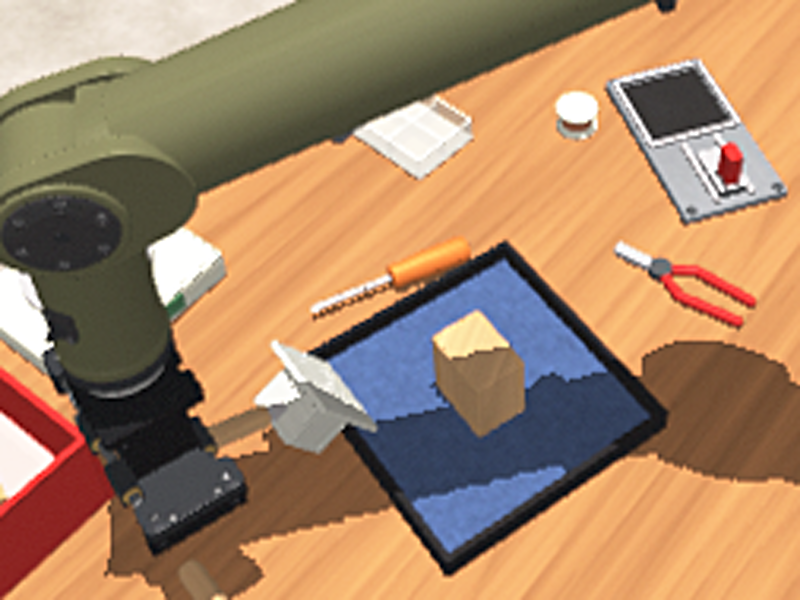

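Request:
carry_out --pt "0 0 0 0" --pt "0 0 0 0" --pt "0 0 0.5 0" --pt "0 0 1.2 0" --pt "0 0 1.8 0" --pt "0 0 2 0" --pt "0 0 2 0" --pt "0 0 2 0" --pt "-0.2 -0.2 2 0" --pt "-0.2 -0.3 1 0" --pt "0 0 0 0" --force 60 --hand 0.5

```text
time_s: 14.9
tool_pos: [0.6357, 0.427, 0.3547]
tool_rot: [145.4, 88.7, 39.1]
force: [0.2, -0.9, -3.2]
grip_width: 0.0155
```

Run:
```python
from h import *
tr()
for n in("side","scene","wrist"):
    im=viewer.read_camera(n); cv2.imwrite(f"pics/{n}10.png",im[...,::-1])
print(viewer.camera_model("wrist")["extrinsics"])
```

```text
t 14.9 tcp [0.6357 0.427  0.3547] grasp [0.6385 0.4293 0.1912] xaxis [ 0.0173  0.0141 -0.9998] jaw deg -16.2 F [ 0.2 -0.9 -3.2] q7 -64.8 w 0.0155
tray [0.0583 0.248 ] 0.19120871320762065
[[ 0.9605 -0.2782  0.01   -0.4949]
 [-0.2729 -0.934   0.2308  0.5616]
 [-0.0548 -0.2244 -0.9729  0.4705]
 [ 0.      0.      0.      1.    ]]
```

Run:
```python
import cv2,numpy as np
r=lambda a,s:cv2.resize(a,s,interpolation=cv2.INTER_CUBIC)
s=cv2.imread("pics/side10.png");c=cv2.imread("pics/scene10.png");w=cv2.imread("pics/wrist10.png")
o=np.zeros((600,800,3),np.uint8)
o[:300,:400]=r(s[170:290,90:250],(400,300)); o[:300,400:]=r(c[140:230,270:390],(400,300)); o[300:,:400]=r(w,(400,300))
cv2.imwrite("pics/c10.png",o)
```

```text
(no output)
```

View pics/c10.png

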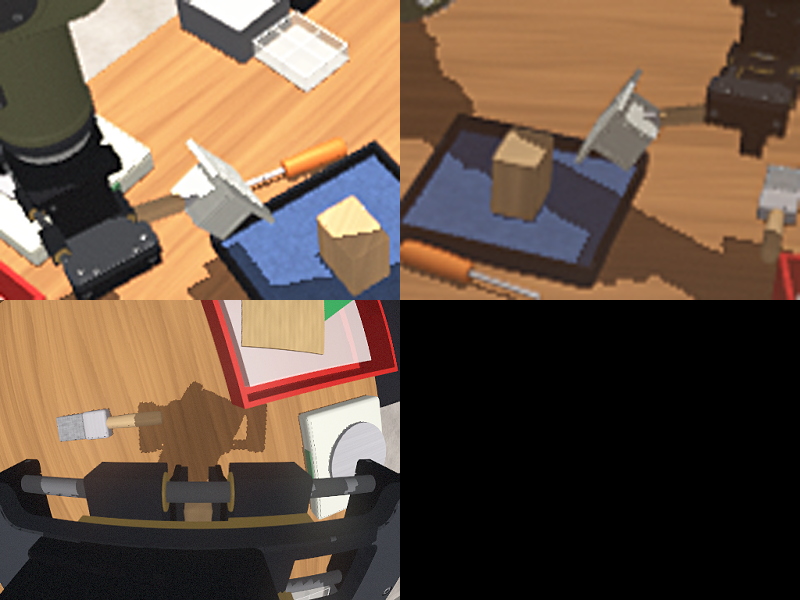

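Request:
carry_out --pt "-0.4 -0.5 0.2 0" --pt "-0.8 -1.0 0.2 0" --pt "-1.1 -1.4 0 0" --pt "-1.2 -1.6 0 0" --pt "-1.3 -1.6 0 0" --pt "-1.3 -1.6 0 0" --pt "-1.1 -1.5 0 0" --pt "-0.8 -1.1 0 0" --pt "-0.5 -0.7 0 0" --pt "-0.2 -0.2 0 0" --pt "0 0 0 0" --pt "0 0 0 0"

```text
time_s: 16.25
tool_pos: [0.5407, 0.3073, 0.3421]
tool_rot: [-86.1, 89.7, 167.8]
force: [-0.3, -0.8, -3.4]
grip_width: 0.0152
```

Run:
```python
from h import *
tr()
for n in("side","scene"):
    im=viewer.read_camera(n); cv2.imwrite(f"pics/{n}11.png",im[...,::-1])
```

```text
t 16.25 tcp [0.5407 0.3073 0.3421] grasp [0.5398 0.3075 0.1786] xaxis [-0.005   0.0011 -1.    ] jaw deg -16.2 F [-0.3 -0.8 -3.4] q7 -59.5 w 0.0152
tray [-0.0029  0.1037] 0.17858355095598782
```

Run:
```python
from h import *
g=np.array([.5398,.3075,.1786]); print(proj("scene",g),proj("side",g))
ps=proj("scene",g-[.02,.085,.03])[0]; pd=proj("side",g-[.02,.085,.03])[0]; print(ps,pd)
def cr(n,p,w,h):
    x,y=int(p[0]-w/2),int(p[1]-h/2); print(n,x,y); return cv2.resize(cv2.imread(f"pics/{n}11.png")[y:y+h,x:x+w],(w*8,h*8),interpolation=cv2.INTER_CUBIC)
a=cr("scene",ps,50,60); b=cr("side",pd,50,60); cv2.imwrite("pics/c11.png",np.hstack([a,b]))
```

```text
[[337.4107 165.1487]] [[194.3862 258.7306]]
[312.3431 168.3325] [224.1252 247.3246]
scene 287 138
side 199 217
```

View pics/c11.png

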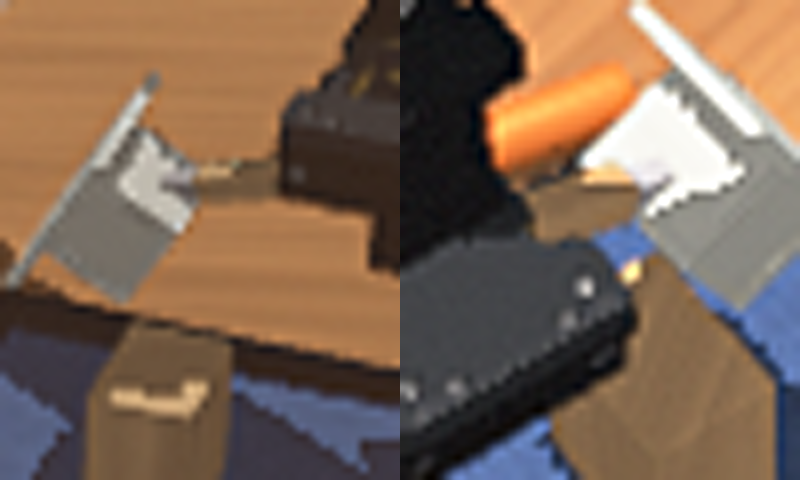

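Run:
```python
from h import *
u=np.array([.276,.961,0]); j=np.array([.961,-.276,0]); zz=np.array([0,0,1]); g=np.array([.5398,.3075,.1786])
def pt(th,x,y,z):
    a,b=x+86,z-96; t=np.radians(th); return g+((a*np.cos(t)+b*np.sin(t))*u+(-a*np.sin(t)+b*np.cos(t))*zz+y*j)/1e3
for th in (108,112,116,120,124,128,132):
    P=np.array([pt(th,42,0,0),pt(th,-42,0,0),pt(th,26,0,50),pt(th,-26,0,50)]); q=proj("scene",P); d=q[1]-q[0]; e=q[3]-q[2]
    print(th,"foot",(q[:2]-[287,138])[:].round(1).tolist(),round(-d[1]/d[0],2),"mouth",(q[2:]-[287,138]).round(1).tolist(),round(-e[1]/e[0],2))
print("measured foot (1.5,35.2)->(19,10.2) 1.43; mouth (15.6,37.2)->(24.7,25.6) 1.27")
```

```text
108 foot [[13.2, 42.0], [21.2, 24.5]] 2.18 mouth [[27.0, 44.9], [32.2, 34.2]] 2.06
112 foot [[11.7, 39.5], [21.1, 22.7]] 1.78 mouth [[25.5, 43.2], [31.5, 32.9]] 1.69
116 foot [[10.4, 36.9], [21.2, 20.9]] 1.48 mouth [[24.0, 41.5], [30.9, 31.7]] 1.41
120 foot [[9.3, 34.3], [21.5, 19.1]] 1.25 mouth [[22.7, 39.7], [30.4, 30.4]] 1.19
124 foot [[8.3, 31.7], [21.8, 17.4]] 1.06 mouth [[21.5, 37.8], [30.0, 29.1]] 1.01
128 foot [[7.6, 29.0], [22.4, 15.7]] 0.9 mouth [[20.4, 35.9], [29.7, 27.8]] 0.86
132 foot [[7.0, 26.3], [23.0, 14.0]] 0.77 mouth [[19.5, 33.9], [29.5, 26.5]] 0.74
measured foot (1.5,35.2)->(19,10.2) 1.43; mouth (15.6,37.2)->(24.7,25.6) 1.27
```

Run:
```python
from h import *
u=np.array([.276,.961,0]); j=np.array([.961,-.276,0]); zz=np.array([0,0,1]); g=np.array([.5398,.3075,.1786])
def pt(th,x,y,z):
    a,b=x+86,z-96; t=np.radians(th); return g+((a*np.cos(t)+b*np.sin(t))*u+(-a*np.sin(t)+b*np.cos(t))*zz+y*j)/1e3
for th in (108,112,116,120,124,128):
    P=np.array([pt(th,x,y,z) for x,y,z in((42,42,0),(42,-42,0),(-42,42,0),(-42,-42,0),(42,42,6),(26,26,50),(-26,26,50))]); print(th,(proj("scene",P)-[287,138]).round(1).tolist())
```

```text
108 [[9.6, 47.8], [16.6, 36.3], [17.7, 30.3], [24.6, 19.0], [11.1, 48.6], [25.0, 48.6], [30.2, 37.8]]
112 [[8.1, 45.3], [15.2, 33.8], [17.6, 28.4], [24.6, 17.2], [9.6, 46.2], [23.4, 46.9], [29.5, 36.6]]
116 [[6.8, 42.8], [13.9, 31.3], [17.7, 26.6], [24.7, 15.4], [8.2, 43.7], [21.9, 45.1], [28.9, 35.3]]
120 [[5.6, 40.1], [12.8, 28.7], [17.9, 24.8], [24.9, 13.7], [7.0, 41.1], [20.6, 43.3], [28.4, 34.0]]
124 [[4.7, 37.4], [11.9, 26.1], [18.3, 23.1], [25.3, 11.9], [6.0, 38.5], [19.3, 41.4], [27.9, 32.7]]
128 [[3.9, 34.7], [11.2, 23.5], [18.8, 21.3], [25.8, 10.2], [5.1, 35.9], [18.2, 39.5], [27.6, 31.4]]
```

Run:
```python
from h import *
tr(); m=viewer.camera_model("scene"); print(m["extrinsics"]-np.array([[-0.1142,.9934,-.0131,.0682],[.5632,.0539,-.8245,-.2746],[-.8184,-.1016,-.5657,2.3116],[0,0,0,1]]))
f=lambda n,P:[287+P[0]/8,138+P[1]/8] if n=="scene" else [199+(P[0]-400)/8,217+P[1]/8]
def tri(ps,pd):
    M=[]
    for n,p in(("scene",ps),("side",pd)):
        c=viewer.camera_model(n); A=c["K"]@c["extrinsics"][:3]; M.append(A)
    X=cv2.triangulatePoints(M[0],M[1],np.float64(f("scene",ps)),np.float64(f("side",pd))); return (X[:3]/X[3]).T[0]
# handle root at body ; lowest near rim corner
for a,b in(((188,180),(640,190)),((125,298),(738,305))):
    X=tri(a,b); print("tri",X,"tray",(X[:2]-[.514,.207])@T)
```

```text
t 16.35 tcp [0.5407 0.3076 0.3421] grasp [0.5398 0.3078 0.1786] xaxis [-0.0051  0.0013 -1.    ] jaw deg -16.1 F [ 0.8  0.6 -2.5] q7 -59.5 w 0.0152
tray [-0.003  0.104] 0.17861384551190349
[[-0. -0.  0.  0.]
 [ 0.  0. -0.  0.]
 [ 0.  0.  0.  0.]
 [ 0.  0.  0.  0.]]
tri [0.5098 0.2142 0.1747] tray [-0.0061  0.0058]
tri [0.492  0.1892 0.1004] tray [-0.0162 -0.0231]
```

Request:
carry_out --pt "0.3 0.9 0.3 0" --pt "0.2 0.7 0.3 0" --pt "0 0 0 0" --pt "0 0 -1.5 0" --pt "0 0 -2.5 0" --pt "0 0 -2.5 0" --pt "0 0 0 0"

```text
time_s: 17.05
tool_pos: [0.5468, 0.3298, 0.2832]
tool_rot: [-177.1, 89.5, 77.1]
force: [-0.5, -2.8, 1.8]
grip_width: 0.015
```

```bash
cat >> h.py <<'E'
def brass(n,tag):
    im=viewer.read_camera(n); cv2.imwrite(f"pics/{tag}_{n}.png",im[...,::-1]); return im
E
python3 - <<'E'
from h import *
tr(); brass("side","t1"); brass("scene","t1")
a=cv2.imread("pics/t1_side.png"); b=cv2.imread("pics/side0.png")
# new brass-like (yellow) pixels inside tray polygon on blue floor
h,s,v=cv2.split(cv2.cvtColor(a,cv2.COLOR_BGR2HSV)); L=ray("side",[(0,0)],.01)
M=((h>15)&(h<32)&(s>110)&(v>110)); M[:225]=0; M[330:]=0; M[:,:170]=0; M[:,300:]=0
n,l,stt,c=cv2.connectedComponentsWithStats(M.astype(np.uint8)); print([(stt[i].tolist(),c[i].round(1).tolist()) for i in range(1,n) if stt[i,4]>8])
o=cv2.imread("pics/s3.png"); h0=cv2.cvtColor(o[165:185,285:305],cv2.COLOR_BGR2HSV).reshape(-1,3); print("brass hsv in s3", h0[h0[:,1]>150][:8].tolist())
E
```

```text
t 17.05 tcp [0.5468 0.3298 0.2832] grasp [0.5472 0.3313 0.1197] xaxis [ 0.0021  0.0091 -1.    ] jaw deg -15.9 F [-0.5 -2.8  1.8] q7 -62.7 w 0.015
tray [-0.0024  0.1286] 0.11971011036584314
[([204, 226, 23, 11, 55], [214.5, 231.0]), ([205, 253, 14, 12, 36], [211.9, 258.1]), ([231, 277, 4, 7, 11], [232.0, 280.3]), ([227, 279, 8, 8, 14], [229.7, 283.4])]
brass hsv in s3 [[13, 151, 213], [13, 153, 212], [13, 158, 216], [13, 162, 221], [13, 167, 223], [13, 155, 226], [13, 158, 218], [13, 151, 228]]
```

Request:
carry_out --pt "0 0 2 0" --pt "0 0 2.5 0" --pt "0 0 0 0" --pt "0 0 -2.5 0" --pt "0 0 -3 0" --pt "0 0 0 0" --pt "0 0 2 0" --pt "0 0 2.5 0" --pt "0 0 0 0"

```text
time_s: 18.05
tool_pos: [0.5483, 0.3299, 0.3205]
tool_rot: [166.0, 89.0, 59.9]
force: [-0.0, 0.2, -3.1]
grip_width: 0.0153
```

Run:
```python
from h import *
tr(); brass("side","t2"); brass("scene","t2")
for n in("side","scene"):
    a=cv2.imread(f"pics/t2_{n}.png"); 
    # difference from first picture, warm pixels on formerly blue floor
    b=cv2.imread(f"pics/{n}0.png"); hb,sb,vb=cv2.split(cv2.cvtColor(b,cv2.COLOR_BGR2HSV)); h,s,v=cv2.split(cv2.cvtColor(a,cv2.COLOR_BGR2HSV))
    M=(hb>100)&(hb<125)&(sb>90)&(h<40)&(s>60)
    nn,l,stt,c=cv2.connectedComponentsWithStats(M.astype(np.uint8)); print(n,[(stt[i].tolist(),c[i].round(1).tolist(),((ray(n,c[i],.013)[0,:2]-[.514,.207])@T).round(3).tolist(),np.median(np.stack([h,s,v],-1)[l==i],0).tolist()) for i in range(1,nn) if stt[i,4]>5])
```

```text
t 18.05 tcp [0.5483 0.3299 0.3205] grasp [0.5497 0.3324 0.157 ] xaxis [ 0.0087  0.015  -0.9998] jaw deg -16.1 F [-0.   0.2 -3.1] q7 -61.8 w 0.0153
tray [-0.0003  0.1303] 0.15703881076421633
side [([207, 122, 41, 35, 583], [229.2, 139.1], [0.499, -0.344], [29.0, 74.0, 99.0]), ([194, 142, 7, 6, 7], [197.0, 144.6], [0.544, -0.228], [28.0, 77.0, 132.0]), ([207, 143, 8, 5, 9], [210.9, 145.1], [0.51, -0.268], [28.0, 75.0, 104.0]), ([190, 153, 8, 5, 8], [193.5, 155.2], [0.499, -0.185], [28.0, 74.5, 71.5]), ([211, 158, 8, 6, 10], [214.3, 160.0], [0.432, -0.231], [30.0, 71.5, 67.5]), ([204, 245, 16, 13, 110], [211.8, 250.8], [0.1, -0.001], [15.0, 112.5, 135.0]), ([180, 268, 4, 3, 11], [181.6, 268.9], [0.098, 0.101], [19.0, 120.0, 108.0]), ([202, 277, 12, 15, 114], [208.4, 284.5], [0.01, 0.069], [17.0, 148.0, 137.5])]
scene [([249, 0, 18, 49, 515], [259.8, 17.4], [-2.231, -1.064], [28.0, 76.0, 54.0])]
```

Request:
carry_out --pt "0 0 2 0" --pt "0 0.2 2.5 0" --pt "0 0.3 2.5 0" --pt "0 0 0 0"

```text
time_s: 18.55
tool_pos: [0.5464, 0.3318, 0.3806]
tool_rot: [-121.4, 89.5, 132.5]
force: [1.3, 0.9, -2.3]
grip_width: 0.0156
```

```bash
cat >> h.py <<'E'
def cast(tag):
    for n in("side","scene"):
        a=brass(n,tag)[...,::-1]; b=cv2.imread(f"pics/{n}0.png"); hb,sb,vb=cv2.split(cv2.cvtColor(b,cv2.COLOR_BGR2HSV)); h,s,v=cv2.split(cv2.cvtColor(a,cv2.COLOR_BGR2HSV))
        M=(hb>100)&(hb<125)&(sb>90)&(h<40)&(s>60); nn,l,stt,c=cv2.connectedComponentsWithStats(M.astype(np.uint8))
        for i in range(1,nn):
            p=(ray(n,c[i],.015)[0,:2]-[.514,.207])@T
            if stt[i,4]>8 and abs(p).max()<.13: print(n,stt[i].tolist(),c[i].round(1),"tray",p,np.median(np.stack([h,s,v],-1)[l==i],0))
E
python3 - <<'E'
from h import *
tr(); cast("t3")
E
```

```text
t 18.55 tcp [0.5464 0.3318 0.3806] grasp [0.5454 0.3329 0.2171] xaxis [-0.006   0.0066 -1.    ] jaw deg -16.1 F [ 1.3  0.9 -2.3] q7 -60.8 w 0.0156
tray [-0.0046  0.1297] 0.21705779667070538
side [201, 280, 12, 15, 102] [206.4 287.7] tray [0.0042 0.0791] [ 17. 150. 144.]
```

Run:
```python
from h import *
tr(); cast("t4")
X=np.array([.514,.207,.015])+np.r_[T@[.004,.079],0]; p=proj("scene",X)[0]; print(p)
a=cv2.cvtColor(cv2.imread("pics/t4_scene.png"),cv2.COLOR_BGR2HSV); x,y=p.astype(int)
for r in range(y-6,y+7,1): print(r,[f"{a[r,c,0]}/{a[r,c,1]}/{a[r,c,2]}" for c in range(x-9,x+10,2)])
```

```text
t 18.65 tcp [0.5459 0.3305 0.3768] grasp [0.5441 0.331  0.2133] xaxis [-0.011   0.0029 -0.9999] jaw deg -16.2 F [ 0.1  0.3 -2.6] q7 -60.8 w 0.015
tray [-0.0053  0.1275] 0.21328862179356384
side [201, 280, 12, 15, 101] [206.4 287.8] tray [0.0041 0.079 ] [ 17. 150. 144.]
[326.4099 203.0522]
197 ['130/45/68', '134/49/67', '135/46/67', '130/46/66', '8/65/75', '17/146/115', '15/109/94', '130/46/67', '138/40/63', '146/36/57']
198 ['128/44/69', '133/46/67', '134/49/67', '128/55/69', '19/107/112', '16/148/114', '13/94/87', '133/52/69', '138/39/65', '138/39/66']
199 ['132/48/69', '130/45/68', '130/46/67', '127/64/68', '21/114/159', '16/146/115', '172/56/68', '126/55/69', '135/39/66', '133/45/68']
200 ['131/42/66', '130/45/68', '130/44/69', '131/54/66', '17/156/126', '17/145/120', '12/93/85', '174/47/76', '129/47/70', '135/39/66']
201 ['129/38/68', '129/47/71', '133/46/67', '129/49/67', '17/154/121', '16/140/118', '18/153/128', '17/150/126', '129/51/70', '168/44/58']
202 ['134/43/65', '133/45/68', '134/49/67', '135/46/67', '17/148/122', '17/144/115', '17/136/118', '16/140/122', '129/48/69', '8
[... 269 characters left out ...]
9/115/53']
205 ['113/84/133', '112/84/133', '124/53/77', '157/36/64', '17/153/123', '16/136/109', '131/52/69', '132/47/70', '163/40/58', '10/113/52']
206 ['113/81/126', '113/82/127', '112/84/130', '124/50/76', '16/146/115', '13/98/91', '132/49/68', '131/50/71', '9/99/54', '9/100/51']
207 ['114/81/126', '113/80/128', '112/84/128', '113/89/126', '167/31/58', '159/27/65', '135/46/67', '134/48/69', '13/118/52', '9/99/54']
208 ['114/82/125', '113/84/127', '114/83/129', '113/84/131', '120/58/84', '135/41/62', '134/42/67', '136/42/66', '10/107/55', '10/108/59']
209 ['115/81/123', '114/79/122', '113/80/127', '113/83/129', '113/85/135', '122/57/81', '140/37/62', '166/49/57', '10/106/53', '12/124/74']
```

Request:
carry_out --pt "0 -0.6 1 0" --pt "0.1 -1.2 1.5 0" --pt "0.2 -2 1.5 0" --pt "0.3 -2.8 1 -0.02" --pt "0.3 -3 0.5 -0.03" --pt "0.3 -3 0.5 -0.03" --pt "0.3 -3 0.3 -0.03" --pt "0.3 -3 0.3 -0.03" --pt "0.3 -3 0.3 -0.03" --pt "0.3 -3 0.3 -0.03" --pt "0.3 -3 0.3 -0.03" --pt "0.3 -3 0.3 -0.03"

```text
time_s: 19.95
tool_pos: [0.5717, 0.0068, 0.4639]
tool_rot: [-73.4, 89.4, 165.0]
force: [0.1, -0.3, -2.1]
grip_width: 0.0148
```

Request:
carry_out --pt "0.3 -3 0.2 -0.03" --pt "0.3 -3 0.2 -0.02" --pt "0.3 -3 0.2 0" --pt "0.3 -3 0.2 0" --pt "0.3 -3 0.2 0" --pt "0.2 -2.6 0.2 0" --pt "0.1 -1.5 0.2 0" --pt "0 -0.6 0.2 0" --pt "0 0 0 0"

```text
time_s: 20.85
tool_pos: [0.5831, -0.2111, 0.4891]
tool_rot: [-47.1, 89.6, -172.6]
force: [0.2, 0.5, -2.5]
grip_width: 0.0156
```

```bash
cat >> h.py <<'E'
D=np.array([[.553,-.833],[.833,.553]]); N0=np.array([.5745,-.207])
def dk():
    g,R=tool(); d=(g[:2]-N0)@D; print("dock frame grasp",d,g[2]); return g,d
def cup(g,tag,rad=.19,bg="0"):
    """low-saturation bright blob near the grasp, both views, centroid triangulated"""
    A=[];C=[]
    for n in("side","scene"):
        a=brass(n,tag)[...,::-1]; b=cv2.imread(f"pics/{n}{bg}.png"); h,s,v=cv2.split(cv2.cvtColor(a,cv2.COLOR_BGR2HSV))
        M=((s<70)&(v>95)&(np.abs(a.astype(int)-b).max(2)>25)).astype(np.uint8)
        p=proj(n,g-[0,0,.05])[0]; m=viewer.camera_model(n); r=rad*m["K"][0,0]/np.linalg.norm(m["extrinsics"][:3,:3]@g+m["extrinsics"][:3,3]); W=np.zeros_like(M); cv2.circle(W,tuple(int(x) for x in p),int(r),1,-1); M&=W
        M=cv2.morphologyEx(M,cv2.MORPH_CLOSE,np.ones((3,3))); k,l,stt,c=cv2.connectedComponentsWithStats(M); i=1+np.argmax(stt[1:,4]); hull=cv2.convexHull(np.argwhere(l==i)[:,::-1].astype(np.int32)); mm=cv2.moments(hull); q=[mm["m10"]/mm["m00"],mm["m01"]/mm["m00"]]
        print(n,stt[i].tolist(),"hull c",np.round(q,1)); A.append(m["K"]@m["extrinsics"][:3]); C.append(np.float64(q))
    X=cv2.triangulatePoints(A[0],A[1],C[0],C[1]); X=(X[:3]/X[3])[:,0]; print("cup centre",X,"reproj",(A[0]@np.r_[X,1])[:2]/(A[0]@np.r_[X,1])[2]-C[0]); return X
E
python3 - <<'E'
from h import *
g,d=dk(); X=cup(g,"u1"); e=(X[:2]-N0)@D; print("cup in dock",e,X[2],"rel",e-d,X[2]-g[2],"angle",np.degrees(np.arctan2(X[2]-g[2],e[0]-d[0])))
cast("u2")
E
```

```text
t 20.85 tcp [ 0.5831 -0.2111  0.4891] grasp [ 0.5819 -0.2113  0.3256] xaxis [-0.0073 -0.0009 -1.    ] jaw deg -35.5 F [ 0.2  0.5 -2.5] q7 -22.9 w 0.0156
dock frame grasp [ 0.0005 -0.0085] 0.325632487914709
side [327, 78, 32, 36, 508] hull c [341.   97.2]
scene [145, 106, 24, 24, 204] hull c [155.5 119.4]
cup centre [ 0.5111 -0.333   0.3122] reproj [ 0.0452 -0.0699]
cup in dock [-0.14   -0.0169] 0.31216391231807683 rel [-0.1406 -0.0084] -0.01346857559663217 angle -174.52648262247862
side [201, 280, 12, 15, 108] [206.6 287.2] tray [0.0051 0.0778] [ 17. 150. 190.]
```

Request:
carry_out --pt "0.1 0.4 -1 0.01" --pt "0.1 0.6 -2 0.01" --pt "0.1 0.6 -2.5 0.01" --pt "0.1 0.4 -2.5 0" --pt "0 0.1 -2 0" --pt "0 0 -1.5 0" --pt "0 0 -0.5 0" --pt "0 0 0 0"

```text
time_s: 21.85
tool_pos: [0.5877, -0.1734, 0.3604]
tool_rot: [-83.8, 89.4, 153.9]
force: [1.4, -0.3, -2.5]
grip_width: 0.015
```

Run:
```python
from h import *
g,d=dk(); X=cup(g,"u3"); e=(X[:2]-N0)@D; print("cup in dock",e,X[2],"rel",e-d,X[2]-g[2])
for n,p,z in(("jar",(340,136),.035),("wax",(371,157),.011)): print(n,(ray("side",[p],z)[0,:2]-N0)@D)
```

```text
t 21.85 tcp [ 0.5877 -0.1734  0.3604] grasp [ 0.5862 -0.1727  0.1969] xaxis [-0.009   0.0044 -1.    ] jaw deg -32.4 F [ 1.4 -0.3 -2.5] q7 -24.5 w 0.015
dock frame grasp [0.0351 0.0092] 0.1968616209557788
side [315, 119, 28, 33, 402] hull c [326.9 137.3]
scene [186, 180, 39, 23, 228] hull c [206.3 191.2]
cup centre [ 0.5549 -0.2097  0.1154] reproj [-25.9051  24.7024]
cup in dock [-0.0132  0.0148] 0.11538914056537627 rel [-0.0482  0.0056] -0.08147248039040253
jar [-0.2626 -0.1543]
wax [-0.3294 -0.031 ]
```

Request:
carry_out --pt "0 -0.5 0 -0.01" --pt "0 -0.7 0 -0.01" --pt "0 -0.4 0 0" --pt "0 0 0 0" --pt "0 0 0 0" --force 35 --hand 0.5

```text
time_s: 22.45
tool_pos: [0.5889, -0.1926, 0.3654]
tool_rot: [-91.1, 89.9, 145.2]
force: [0.4, 0.2, -2.8]
grip_width: 0.0154
```

```bash
cat >> h.py <<'E'
def sil(g,tag):
    """silhouette in the side view only, cut with the dock's plane y = grasp y (the cup's plane of symmetry)"""
    d=(g[:2]-N0)@D; n="side"; a=brass(n,tag)[...,::-1]; b=cv2.imread("pics/bgside.png") ; h,s,v=cv2.split(cv2.cvtColor(a,cv2.COLOR_BGR2HSV))
    M=((s<70)&(v>95)&(np.abs(a.astype(int)-b).max(2)>25)).astype(np.uint8); M=cv2.morphologyEx(M,cv2.MORPH_CLOSE,np.ones((3,3))); M[230:]=0; M[:,:255]=0; M[:,400:]=0
    k,l,stt,c=cv2.connectedComponentsWithStats(M); i=1+np.argmax(stt[1:,4]); hull=cv2.convexHull(np.argwhere(l==i)[:,::-1].astype(np.int32)); mm=cv2.moments(hull); q=np.array([mm["m10"]/mm["m00"],mm["m01"]/mm["m00"]])
    m=viewer.camera_model(n); R=m["extrinsics"][:3,:3]; c0=-R.T@m["extrinsics"][:3,3]; r=R.T@np.linalg.inv(m["K"])@np.r_[q,1]; c2=(c0[:2]-N0)@D; r2=r[:2]@D
    t=(d[1]-c2[1])/r2[1]; P=np.array([c2[0]+t*r2[0],c0[2]+t*r[2]]); print("side blob",stt[i].tolist(),q.round(1),"cup centre dock x,z",P,"rel",P-[d[0],g[2]],"angle",np.degrees(np.arctan2(P[1]-g[2],P[0]-d[0])).round(1),"r",np.hypot(P[1]-g[2],P[0]-d[0]).round(4)); return P
E
cp pics/t4_side.png pics/bgside.png
python3 - <<'E'
from h import *
g,d=dk(); sil(g,"v1")
E
```

```text
t 22.45 tcp [ 0.5889 -0.1926  0.3654] grasp [ 0.5887 -0.1924  0.2019] xaxis [-0.0012  0.0008 -1.    ] jaw deg -33.7 F [ 0.4  0.2 -2.8] q7 -24.1 w 0.0154
dock frame grasp [ 0.02   -0.0038] 0.20186664895060724
side blob [310, 49, 48, 56, 1435] [332.6  76.6] cup centre dock x,z [-0.0899  0.3967] rel [-0.1099  0.1949] angle 119.4 r 0.2237
```

```bash
cp pics/side0.png pics/bgside.png; sed -i 's/M\[230:\]=0/M[230:]=0; M[:100]=0/' h.py
python3 - <<'E'
from h import *
g,d=dk(); sil(g,"v2")
E
```

```text
t 22.5 tcp [ 0.5888 -0.1926  0.3653] grasp [ 0.5886 -0.1925  0.2018] xaxis [-0.0012  0.0006 -1.    ] jaw deg -33.7 F [-0.  -0.5 -2.8] q7 -24.1 w 0.0157
dock frame grasp [ 0.0199 -0.0038] 0.2018447002471661
side blob [308, 132, 23, 34, 472] [319.6 149.8] cup centre dock x,z [-0.0871  0.1317] rel [-0.107  -0.0701] angle -146.8 r 0.1279
```

Request:
carry_out --pt "0 0 0 0" --pt "0 0 0 0" --pt "0 0 0 0" --force 22 --hand 0.5

```text
time_s: 22.85
tool_pos: [0.5888, -0.1919, 0.3651]
tool_rot: [-83.3, 89.9, 153.0]
force: [0.6, 1.6, -2.6]
grip_width: 0.0156
```

Run:
```python
from h import *
g,d=dk(); sil(g,"v3")
```

```text
t 22.85 tcp [ 0.5888 -0.1919  0.3651] grasp [ 0.5885 -0.1917  0.2016] xaxis [-0.0018  0.0009 -1.    ] jaw deg -33.7 F [ 0.6  1.6 -2.6] q7 -24.1 w 0.0156
dock frame grasp [ 0.0205 -0.0032] 0.20163976825149954
side blob [274, 142, 47, 72, 845] [301.5 178.6] cup centre dock x,z [-0.0335  0.0184] rel [-0.0539 -0.1833] angle -106.4 r 0.1911
```

Request:
carry_out --pt "0.4 0.6 0 0" --pt "0.5 0.8 0 0" --pt "0.4 0.5 -0.3 0" --pt "0 0 -0.5 0" --pt "0 0 0 0" --pt "0 0 0 0" --force 14 --hand 0.5

```text
time_s: 23.5
tool_pos: [0.6033, -0.1696, 0.356]
tool_rot: [-91.7, 89.8, 144.8]
force: [0.1, -0.5, -3.7]
grip_width: 0.0161
```

Run:
```python
from h import *
g,d=dk(); sil(g,"v4")
a=cv2.imread("pics/v4_side.png"); b=cv2.imread("pics/side0.png"); o=cv2.imread("pics/side11.png") # side11: empty nest
h,s,v=cv2.split(cv2.cvtColor(a,cv2.COLOR_BGR2HSV))
M=((s<70)&(v>95)&(np.abs(a.astype(int)-o).max(2)>30)).astype(np.uint8); M[230:]=0;M[:90]=0;M[:,:255]=0;M[:,370:]=0
k,l,stt,c=cv2.connectedComponentsWithStats(M); print([(stt[i].tolist(),c[i].round(1).tolist()) for i in range(1,k) if stt[i,4]>40])
q=proj("side",[g]); print("g px",q)
for r in range(110,215,4): print(r,"".join("#" if M[r,c] else ("o" if v[r,c]<70 else ".") for c in range(262,350)))
```

```text
t 23.5 tcp [ 0.6033 -0.1696  0.356 ] grasp [ 0.603  -0.1693  0.1926] xaxis [-0.0022  0.0016 -1.    ] jaw deg -33.5 F [ 0.1 -0.5 -3.7] q7 -26.8 w 0.0161
dock frame grasp [ 0.0472 -0.0029] 0.19255004284197152
side blob [284, 146, 29, 40, 531] [299.2 165.7] cup centre dock x,z [-0.0182  0.083 ] rel [-0.0654 -0.1095] angle -120.8 r 0.1276
[([255, 90, 20, 20, 249], [264.0, 96.8]), ([325, 90, 25, 11, 175], [338.8, 93.5]), ([353, 90, 17, 17, 216], [361.0, 96.9]), ([301, 102, 17, 16, 43], [309.0, 108.1]), ([285, 146, 28, 36, 524], [299.2, 163.7]), ([274, 174, 26, 23, 62], [283.2, 186.8]), ([256, 179, 13, 14, 108], [262.6, 184.3]), ([295, 195, 14, 19, 99], [303.1, 202.4])]
g px [[283.2581 143.7771]]
110 .ooooooooooooooooooooooooooooooooooooooooooo###.........................................
114 .ooo.oooooooooooooooooooooooooooooooooo.##..............................................
118 .......#.....oooooooooooooooooooooooooo.................................................
122 .......oooooo..ooooooooooooooooooooooo..................................................
126 ........oo..oo.ooooooooo
[... 1410 characters left out ...]
ooooooooo........................................
190 .....##.............##oooooooooooooooo..................................................
194 .....................###o...####.....#..................................................
198 ...................................##..#######......#...................................
202 .....................................###.####...........................................
206 ........................................##o###......##..................................
210 ..........................................##.o#..ooooo###.....#.........................
214 ........................................................................................
```

Request:
carry_out --pt "-0.3 -0.5 0.3 0" --pt "-0.4 -0.7 0.3 0" --pt "-0.4 -0.5 0 0" --pt "0 0 0 0" --pt "0 0 0 0" --force 8 --hand 0.5

```text
time_s: 24.05
tool_pos: [0.5904, -0.1904, 0.3631]
tool_rot: [-51.1, 89.9, -174.8]
force: [-0.4, 0.3, -1.7]
grip_width: 0.0159
```

```bash
cat >> h.py <<'E'
def show(g,tag,y0=100,y1=215):
    a=brass("side",tag)[...,::-1]; o=cv2.imread("pics/side11.png"); h,s,v=cv2.split(cv2.cvtColor(a,cv2.COLOR_BGR2HSV))
    M=((s<70)&(v>95)&(np.abs(a.astype(int)-o).max(2)>30)).astype(np.uint8)
    print("g px",proj("side",[g]).round(1))
    for r in range(y0,y1,4): print(r,"".join("#" if M[r,c] else ("o" if v[r,c]<70 else ("w" if s[r,c]<70 else ".")) for c in range(256,350,2)))
E
python3 - <<'E'
from h import *
g,d=dk(); sil(g,"v5"); show(g,"v5b")
E
```

```text
t 24.05 tcp [ 0.5904 -0.1904  0.3631] grasp [ 0.5901 -0.1904  0.1996] xaxis [-0.0024 -0.0002 -1.    ] jaw deg -33.7 F [-0.4  0.3 -1.7] q7 -24.5 w 0.0159
dock frame grasp [ 0.0224 -0.0038] 0.19963710371235824
side blob [274, 147, 45, 67, 809] [299.4 180.4] cup centre dock x,z [-0.0266  0.0118] rel [-0.049  -0.1879] angle -104.6 r 0.1942
g px [[290.7 140.2]]
100 ########wo#oooooooooooooooo..#www............#o
104 ..####woooooooooooooooooooooo#w................
108 ..#wwwwwoooooooooooooooooooo...................
112 ......#wowwoooooooooooooooo....................
116 ..........ooo.oooooooooooo.....................
120 ..........ooo.oooooooooooo.....................
124 ............oooo.oooooooooo..............www...
128 ..............ooooooooooooooooo................
132 ..............oo..oowoooooooooo..............w.
136 ...............oooooooooooooooo................
140 ...............ooooooooooooooo........o........
144 .................ooooo.........................
148 ........................#......................
152 ...................#...####....................
156 ..................##########...................
160 ................##############.................
164 ................##############.................
168 .................###########...................
172 ...............#www#w#w####....................
176 .........#wwooooooooow##w#.....................
180 .w###....w#oooooooooooo#www....................
184 wwww###...wwooooooooooooooow...................
188 w.www.#....ww#oooooooooooowww..................
192 .wwwww......ww#ooooow##ww#wwwww................
196 ..............w#woww#wwwww...www...............
200 ...............wwwwww#####....www..............
204 ................wwwwww###w....wwwww............
208 .................wwowwww###.###wwwoo...........
212 ..................www#www#owwwwwwwww...........
```

Request:
carry_out --pt "0 0 0 0" --pt "0 0 0 0" --pt "0 0 0 0" --force 5 --hand 0.5

```text
time_s: 24.45
tool_pos: [0.5908, -0.1894, 0.3628]
tool_rot: [-64.7, 89.8, 171.7]
force: [0.5, 0.9, -1.6]
grip_width: 0.0161
```

```bash
cat >> h.py <<'E'
def plane(g,q):
    d=(g[:2]-N0)@D; m=viewer.camera_model("side"); R=m["extrinsics"][:3,:3]; c0=-R.T@m["extrinsics"][:3,3]; r=R.T@np.linalg.inv(m["K"])@np.r_[q,1]; c2=(c0[:2]-N0)@D; r2=r[:2]@D
    t=(d[1]-c2[1])/r2[1]; P=np.array([c2[0]+t*r2[0],c0[2]+t*r[2]]); print("px",q,"dock x,z",P,"rel",P-[d[0],g[2]],"angle",np.degrees(np.arctan2(P[1]-g[2],P[0]-d[0])).round(1))
E
python3 - <<'E'
from h import *
g,d=dk(); plane(g,(300,163)); show(g,"v6",144,200)
E
```

```text
t 24.45 tcp [ 0.5908 -0.1894  0.3628] grasp [ 0.5904 -0.1893  0.1993] xaxis [-0.0027  0.0004 -1.    ] jaw deg -33.6 F [ 0.5  0.9 -1.6] q7 -24.5 w 0.0161
dock frame grasp [ 0.0235 -0.0034] 0.1992981259912912
px (300, 163) dock x,z [-0.0202  0.0937] rel [-0.0437 -0.1056] angle -112.5
g px [[290.4 140.4]]
144 .................oooooo........................
148 .................o......#......................
152 ......................####.....................
156 .................####.######...................
160 ................#############..................
164 ...............###############.................
168 ................############...................
172 ...............#w#w#w#w####....................
176 .........#wwooooooooo###w#.....................
180 .w###....w#ooooooooooo##oww....................
184 www####...wwwoooooooooooooww...................
188 w.www.#....ww#oooooooooooowww..................
192 .wwwww......ww#ooooow##ww#wwwww................
196 ..............w#woww#wwwww...www...............
```

Request:
carry_out --pt "0 0 -0.6 0" --pt "0 0 -0.6 0" --pt "0 0 -0.6 0" --pt "0 0 0 0" --force 8 --hand 0.5

```text
time_s: 24.9
tool_pos: [0.5907, -0.189, 0.3427]
tool_rot: [-69.7, 89.8, 166.7]
force: [-0.2, -0.5, -2.1]
grip_width: 0.0158
```

Run:
```python
from h import *
g,d=dk(); show(g,"v7",140,200)
```

```text
t 24.9 tcp [ 0.5907 -0.189   0.3427] grasp [ 0.5902 -0.1888  0.1792] xaxis [-0.0035  0.0008 -1.    ] jaw deg -33.6 F [-0.2 -0.5 -2.1] q7 -24.8 w 0.0158
dock frame grasp [ 0.0238 -0.003 ] 0.17915938879551468
g px [[289.8 145.6]]
140 ................ooowowooooooooo.......o........
144 ...............ooooooooooooooo.................
148 ...............ooooooooooo.....................
152 ................oooo...........................
156 ......................####.....................
160 .................###..#####....................
164 ................#############..................
168 ...............##############..................
172 ...o...........###w#w#w#####...................
176 .........#wwooooo#######w##....................
180 .w###....w#oooooooooo####ww....................
184 www####...wwoooooooooo##ooww...................
188 w.www.#....ww#oooooooooooowww..................
192 .wwwww......ww#ooooow##ww#wwwww................
196 ..............w#woww#wwwww...www...............
```

Run:
```python
from h import *
g=np.array([.5902,-.1888,.1792]); ex=np.r_[D[:,0],0]; ey=np.r_[D[:,1],0]
def pt(th,x,y,z,s=0):
    a,b=x+86+s,z-96-s; t=np.radians(th); return g+((a*np.cos(t)+b*np.sin(t))*ex+np.array([0,0,1])*(-a*np.sin(t)+b*np.cos(t))+y*ey)/1e3
c=[(x,y,z) for x,y,z in [(42,42,0),(42,-42,0),(-42,42,0),(-42,-42,0),(26,26,50),(26,-26,50),(-26,26,50),(-26,-26,50)]]
for s in(0,10):
  for th in(45,55,65,75,85):
    P=np.array([pt(th,*k,s) for k in c]); q=proj("side",P); print(s,th,q.round(0).astype(int).tolist(),"corner z",P[0,2].round(3),"bbox",q.min(0).round(),q.max(0).round())
a=cv2.imread("pics/v7_side.png"); v=cv2.cvtColor(a,cv2.COLOR_BGR2HSV)
for r in range(152,192,2): print(r," ".join(f"{v[r,c,1]:3d}/{v[r,c,2]:3d}" for c in range(276,324,4)))
```

```text
0 45 [[285, 192], [276, 176], [303, 175], [293, 159], [277, 180], [271, 170], [288, 169], [282, 159]] corner z 0.021 bbox [271. 159.] [303. 192.]
0 55 [[293, 190], [283, 174], [308, 172], [297, 156], [283, 180], [277, 170], [292, 169], [286, 159]] corner z 0.019 bbox [277. 156.] [308. 190.]
0 65 [[300, 188], [290, 172], [312, 168], [302, 153], [289, 179], [282, 169], [296, 167], [290, 157]] corner z 0.023 bbox [282. 153.] [312. 188.]
0 75 [[308, 184], [297, 168], [317, 164], [305, 149], [294, 178], [288, 168], [300, 165], [293, 156]] corner z 0.031 bbox [288. 149.] [317. 184.]
0 85 [[315, 180], [304, 164], [320, 160], [309, 145], [300, 175], [294, 165], [303, 163], [296, 153]] corner z 0.043 bbox [294. 145.] [320. 180.]
10 45 [[285, 195], [275, 178], [303, 178], [292, 162], [277, 183], [271, 173], [288, 173], [282, 163]] corner z 0.007 bbox [271. 162.] [303. 195.]
10 55 [[293, 193], [283, 177], [308, 175], [298, 159], [283, 183], [277, 173], [293, 172], [286, 162]] corner z 0.005 bbox [277. 159.] [308. 193.]
10 65 [[301, 190], [291, 174], [313, 171], [302, 155], [290, 182], [284, 172
[... 1664 characters left out ...]

178   5/ 98   0/ 24   9/ 28  26/ 20  15/123  16/128  17/136  19/185 152/193 147/224 148/221 147/203
180  11/113  18/ 29  19/ 27  29/ 26  55/ 23  23/ 55  16/129  18/188   0/255 150/225 148/223 149/207
182   9/ 85  30/ 17  38/ 27  29/ 26   9/ 29  14/ 18  18/197  17/133   6/135 154/222 149/211 150/213
184  34/ 82   0/ 69  28/ 27   0/ 30  10/ 26  10/ 26  16/130  12/ 21   5/ 96 163/217 148/205 151/220
186  89/ 89  13/114  19/ 27  16/ 31  18/ 29  11/ 24  16/ 82  12/ 22  16/ 16   0/255 148/210 147/224
188 149/108   8/ 91  36/ 21  11/ 24   9/ 28  27/ 28  12/ 22  10/ 25  14/ 93   7/176 157/222 145/229
190 147/104  22/ 82   7/ 38   9/ 28   9/ 28  11/ 24  14/ 37  11/162   7/150   9/110 154/227 144/231
```

Request:
carry_out --pt "0.4 0.6 0 0" --pt "0.7 1.0 0 0" --pt "0.8 1.2 0 0" --pt "0.7 1.1 0 0" --pt "0.5 0.7 0 0" --pt "0 0 0 0" --pt "0 0 0 0" --force 12 --hand 0.5

```text
time_s: 25.65
tool_pos: [0.6257, -0.1361, 0.3441]
tool_rot: [-133.2, 89.9, 103.4]
force: [0.4, -0.5, -2.9]
grip_width: 0.0157
```

```bash
cat >> h.py <<'E'
def ext(tag):
    """cup outline in the side view: extreme points of low-saturation pixels seen against wood"""
    a=brass("side",tag)[...,::-1]; v=cv2.cvtColor(a,cv2.COLOR_BGR2HSV)
    for r in range(136,214,3): print(r,"".join("#" if v[r,c,1]<60 and v[r,c,2]>95 else ("o" if v[r,c,2]<70 else ".") for c in range(256,344)))
E
python3 - <<'E'
from h import *
g,d=dk(); ext("v8"); print(proj("side",[g]))
E
```

```text
t 25.65 tcp [ 0.6257 -0.1361  0.3441] grasp [ 0.6257 -0.1358  0.1806] xaxis [-0.0005  0.0021 -1.    ] jaw deg -33.4 F [ 0.4 -0.5 -2.9] q7 -30.8 w 0.0157
dock frame grasp [ 0.0876 -0.0032] 0.18056036327873223
136 ......ooooooooooooooooooooooooooooo.o...................................................
139 ......oooooooooooooooooooooooooooooooooo................................................
142 ........oo....oooooooooooooooooooooooooo................................................
145 ..........ooo..ooooooooooooooooooooooooo................................................
148 ..........ooooooooooooooooooooooooooooo.................................................
151 ..........oooooooooooooooooooooooooo....................................................
154 ..............ooooooooo.................................................................
157 ..............o..............###........................................................
160 ...........................#######......................................................
163 .................####.....#########................
[... 847 characters left out ...]
...........................
193 ...#######.................###ooo.############################..........................
196 ..............................###..#################.....#######........................
199 ........................................o###########.......#######......................
202 ...........................................##..####........#########....................
205 .............................................###.##.......############..................
208 ...............................................##.###....############.##................
211 .................................................##oooooo.....#########.................
[[270.8903 149.4534]]
```

Request:
carry_out --pt "-0.3 -0.4 -0.3 0" --pt "-0.2 -0.4 -0.5 0" --pt "0 0 -0.5 0" --pt "0 0 0 0" --force 10 --hand 0.5

```text
time_s: 26.1
tool_pos: [0.6195, -0.1473, 0.3303]
tool_rot: [-128.1, 90.0, 108.3]
force: [1.0, 0.4, -2.4]
grip_width: 0.016
```

Run:
```python
from h import *
g,d=dk(); ext("v9"); print(proj("side",[g]))
```

```text
t 26.1 tcp [ 0.6195 -0.1473  0.3303] grasp [ 0.6194 -0.1472  0.1668] xaxis [-0.0002  0.0006 -1.    ] jaw deg -33.6 F [ 1.   0.4 -2.4] q7 -30.0 w 0.016
dock frame grasp [ 0.0746 -0.0044] 0.16675143189679875
136 ......oo.oooooooooooooooooooooooooo.....................................................
139 ..........ooooooooooooooooooooooooooooooo...............................................
142 ..........ooooooooooooooooooooooooooooooooo.............................................
145 ............oo..o.oooo.ooooooooooooooooooooo............................................
148 ..............ooo.ooooooooooooooooooooooooo.............................................
151 ..............oooooooooooooooooooooooooooo..............................................
154 ..............oooooooooooooooooooooooo..................................................
157 .................ooooooooo..............................................................
160 ...............................####.....................................................
163 ......................##......#######................
[... 845 characters left out ...]
...........................
193 ...#######.................##.ooooo.##########################..........................
196 ..............................###.o.....############.....#######........................
199 .........................................##..###.###.......#######......................
202 ...........................................###.####........#########....................
205 .............................................###.##.......############..................
208 ...............................................##.###....############..#................
211 .................................................##oooooo....#...######.................
[[274.4264 151.7975]]
```

Request:
carry_out --pt "-0.4 -0.6 -0.3 0" --pt "-0.6 -0.9 0 0" --pt "-0.75 -1.1 0 0" --pt "-0.75 -1.1 0 0" --pt "-0.75 -1.1 -0.1 0" --pt "-0.7 -1.1 -0.2 0" --pt "0 0 0 0" --force 8 --hand 0.5

```text
time_s: 26.85
tool_pos: [0.5772, -0.2102, 0.3276]
tool_rot: [140.4, 89.8, 16.8]
force: [-0.8, -0.2, 0.7]
grip_width: 0.0156
```

Run:
```python
from h import *
g,d=dk(); ext("v10"); print(proj("side",[g]))
P=np.array([np.r_[N0+D@[x,y],z] for x,y,z in((.042,.042,.012),(.042,-.042,.012),(-.048,.048,.012))]); print("nest corners px",proj("side",P).round(0))
```

```text
t 26.85 tcp [ 0.5772 -0.2102  0.3276] grasp [ 0.5778 -0.21    0.1641] xaxis [ 0.0039  0.0012 -1.    ] jaw deg -33.6 F [-0.8 -0.2  0.7] q7 -22.4 w 0.0156
dock frame grasp [-0.0007 -0.0044] 0.16412053759803738
136 .................................ooooooooooooooooooooooooooooooooo......................
139 ..................................oooo....oooooooooooooooooooooooooo....................
142 ....................................o..ooooooo.#oooooooooooooooooooo....................
145 ....................................oooooooooooooooooooooooooooooo......................
148 ...................................oooooooooooooooooooooooooooooo.......................
151 .......................................ooooooooooooooo..................................
154 .......................................ooooo............................................
157 ........................................................................................
160 ........................................................................................
163 ..............................#######.....#........
[... 903 characters left out ...]
....##oooooo..######......##......####..........................
196 ...........................######.o....###.........#..........##........................
199 .............................###.........###.######.....................................
202 ...............................##o...##....###.####................#....................
205 .................................#########...##..##........#............................
208 .................................o############.##.###....#####......oooo................
211 ....................................###############oooooo....#..........................
[[296.3773 147.437 ]]
nest corners px [[286. 194.]
 [277. 178.]
 [312. 189.]]
```

Request:
carry_out --pt "-0.55 -0.8 -0.4 0" --pt "-0.7 -1.05 -0.5 0" --pt "-0.7 -1.0 -0.6 0" --pt "-0.65 -1.0 -0.7 0" --pt "-0.6 -0.9 -0.8 0" --pt "-0.55 -0.85 -0.9 0" --pt "0 0 0 0"

```text
time_s: 27.6
tool_pos: [0.5364, -0.2703, 0.2846]
tool_rot: [142.1, 89.8, 18.5]
force: [-0.2, -1.5, 1.3]
grip_width: 0.0157
```

Run:
```python
from h import *
g,d=dk(); ext("v11"); print(proj("side",[g]))
```

```text
t 27.6 tcp [ 0.5364 -0.2703  0.2846] grasp [ 0.5371 -0.2701  0.1211] xaxis [ 0.0041  0.0014 -1.    ] jaw deg -33.6 F [-0.2 -1.5  1.3] q7 -15.6 w 0.0157
dock frame grasp [-0.0733 -0.0037] 0.12105827530109559
136 ................................................ooo....oo.oooooooooooooooooooo..........
139 ..................................................o..oooooo.ooooooooooooooooooo.........
142 ......................................................oooooooooooooooooooooooooooooooo..
145 ......................................................ooooo...ooooooooooooooooooooooooo.
148 .......................................................ooo.oooooooooooooooooooooooooooo.
151 .......................................................ooooooooooooooooooooooooooooooo..
154 ......................................................ooo..oooooooooooooooooooooooooo...
157 ..........................................................oooooooooooooooo..............
160 ..........................................................ooo...........................
163 ....................................................
[... 846 characters left out ...]
...........................
193 ....######...............#####ooo.###################...................................
196 ..........................o#########################....................................
199 .............................#######################....................................
202 ...............................####################........#............................
205 .................................##################.......######........................
208 .................................o###################..############.oooo................
211 ....................................###############oooo##############...................
[[315.4197 153.1929]]
```

Request:
carry_out --pt "-0.4 -0.5 -0.9 0" --pt "-0.1 -0.2 -0.3 0" --pt "0 0 0 0"

```text
time_s: 27.95
tool_pos: [0.5325, -0.2776, 0.2754]
tool_rot: [109.5, 89.6, -13.9]
force: [0.2, 0.9, 0.5]
grip_width: 0.0162
```

Request:
carry_out --pt "0 0 0 0" --pt "0 0 0 0" --pt "0 0 0 0" --pt "0 0 0 0" --hand 4.6

```text
time_s: 28.35
tool_pos: [0.5332, -0.2765, 0.2748]
tool_rot: [112.5, 89.5, -10.8]
force: [0.5, 0.8, -0.2]
grip_width: 0.0401
```

Request:
carry_out --pt "0 0 1 0" --pt "0 0 2.5 0" --pt "0 0 3 0" --pt "0 0 3 0" --pt "-0.5 -1 3 0" --pt "-1 -2 2 0" --pt "-1.5 -3 1 0" --pt "-1.5 -3 0 0" --pt "-1 -2 0 0" --pt "-0.5 -1 0 0" --pt "0 0 0 0"

```text
time_s: 29.45
tool_pos: [0.4708, -0.3963, 0.4448]
tool_rot: [101.6, 89.1, -21.3]
force: [0.2, 0.3, -1.1]
grip_width: 0.0462
```

Run:
```python
from h import *
g,d=dk(); ext("v12"); cast("v13")
a=cv2.imread("pics/v12_side.png"); b=cv2.imread("pics/s3.png") # s3: cup in nest, lock open
df=np.abs(a.astype(int)-b).max(2); roi=df[150:235,255:350]; print("pixels differing >40 from the picture before lifting:",(roi>40).sum())
h,s,v=cv2.split(cv2.cvtColor(a,cv2.COLOR_BGR2HSV)); M=((h<6)|(h>174))&(s>150); M[:150]=0; M[225:]=0; M[:,:295]=0; M[:,350:]=0
q=np.argwhere(M)[:,::-1]; k=ray("side",q.mean(0),.044); print("knob dist from nest",np.linalg.norm(k[0,:2]-N0))
for r in range(150,214,3): print(r,"".join("#" if df[r,c]>40 else "." for c in range(256,344)))
```

```text
t 29.45 tcp [ 0.4708 -0.3963  0.4448] grasp [ 0.4733 -0.3972  0.2813] xaxis [ 0.015  -0.0059 -0.9999] jaw deg -32.9 F [ 0.2  0.3 -1.1] q7 1.3 w 0.0462
dock frame grasp [-0.2144 -0.0209] 0.2813460988985662
136 ........................................................................................
139 ........................................................................................
142 ........................................................................................
145 ........................................................................................
148 ........................................................................................
151 ........................................................................................
154 ........................................................................................
157 ........................................................................................
160 ........................................................................................
163 ......................................................
[... 3048 characters left out ...]
######....##...............................######
195 .............................#####...#############....###...........................####
198 ..............................######.........#######.######...........................##
201 .................................#########.##.#####.....................................
204 ..................................#############.##......................................
207 ..................................###############.##......##............................
210 .................................#..###########.###.#........#..........................
213 ...........................#########..###########..###########..........................
```

Run:
```python
from h import *
a=brass("scene","v14")
for n,A,bx in(("side","pics/v12_side.png",(283,164,306,190)),("scene","pics/v14_scene.png",(182,185,208,208))):
    A=cv2.imread(A,0); B=cv2.imread(f"pics/{n}0.png",0); x0,y0,x1,y1=bx; Z=6
    up=lambda I:cv2.resize(I,None,fx=Z,fy=Z,interpolation=cv2.INTER_CUBIC)
    r=cv2.matchTemplate(up(A[y0-8:y1+8,x0-8:x1+8]),up(B[y0:y1,x0:x1]),cv2.TM_CCOEFF_NORMED); _,m,_,p=cv2.minMaxLoc(r); sh=np.array(p)/Z-8
    c=np.array([(x0+x1)/2,(y0+y1)/2]); w=ray(n,[c+sh],.05)[0,:2]-ray(n,[c],.05)[0,:2]; print(n,"score",round(m,3),"shift px",sh,"mm in dock",(w@D*1000).round(1))
b=cv2.imread("pics/side0.png"); v=cv2.cvtColor(b,cv2.COLOR_BGR2HSV)
for r in range(163,199,3): print(r,"".join("#" if v[r,c,1]<60 and v[r,c,2]>95 else ("o" if v[r,c,2]<70 else ".") for c in range(256,344)))
```

```text
side score 0.765 shift px [ 1.1667 -1.8333] mm in dock [-7.4 -6.9]
scene score 0.711 shift px [-2.  -0.5] mm in dock [-7.9 -2.3]
163 ........................................................................................
166 .......................................#.#..............................................
169 .............................############.####..........................................
172 ............................####################........................................
175 ..................###################.....########......................................
178 .................####o######.###.################.##....................................
181 .###########.....o.###############################o###..................................
184 #############......o################################.###................................
187 .###########.........o####.######.###########.......##o###..............................
190 ##........###...........#####################.......###.####............................
193 ....######................####o#..##########........##########..........................
196 ..........................o##################......#############........................
```

Run:
```python
from h import *
def prof(f,pts,n="side"):
    I=cv2.cvtColor(cv2.imread(f),cv2.COLOR_BGR2GRAY).astype(np.float32); q=proj(n,np.array([np.r_[N0+D@p[:2],p[2]] for p in pts])).astype(np.float32)
    return cv2.remap(I,q[None,:,0],q[None,:,1],cv2.INTER_LINEAR)[0].astype(int)
xs=np.arange(-.062,.0621,.004); print("x mm  ",(xs*1000).astype(int).tolist())
for f in("side0","v12_side"):
    for y in(.030,.036): print(f,"y",y,prof(f"pics/{f}.png",[(x,y,.016) for x in xs]).tolist())
    for x in(.034,): print(f,"along y at x",x,prof(f"pics/{f}.png",[(x,y,.016) for y in xs]).tolist())
for f in("scene0","v14_scene"):
    for x in(.034,): print(f,"along y at x",x,prof(f"pics/{f}.png",[(x,y,.016) for y in xs],"scene").tolist())
    for y in(.034,): print(f,"along x at y",y,prof(f"pics/{f}.png",[(x,y,.016) for x in xs],"scene").tolist())
```

```text
x mm   [-62, -57, -53, -49, -45, -41, -37, -33, -29, -25, -21, -17, -13, -9, -5, -1, 2, 6, 10, 14, 18, 22, 26, 30, 34, 38, 42, 46, 50, 54, 58, 62]
side0 y 0.03 [157, 150, 201, 179, 104, 180, 249, 189, 109, 99, 97, 79, 172, 236, 228, 211, 216, 238, 209, 246, 249, 248, 247, 243, 243, 250, 143, 133, 194, 141, 114, 76]
side0 y 0.036 [147, 149, 197, 153, 76, 160, 239, 167, 105, 105, 106, 57, 54, 213, 215, 211, 214, 209, 156, 192, 248, 243, 242, 247, 247, 247, 157, 150, 199, 139, 104, 98]
side0 along y at x 0.034 [154, 163, 190, 202, 177, 203, 249, 244, 244, 244, 245, 246, 246, 248, 247, 247, 247, 246, 246, 245, 243, 243, 242, 243, 248, 245, 149, 113, 177, 122, 140, 155]
v12_side y 0.03 [161, 154, 179, 205, 238, 252, 232, 232, 252, 251, 241, 253, 248, 249, 251, 247, 252, 253, 251, 249, 253, 251, 250, 254, 151, 43, 29, 161, 206, 147, 118, 82]
v12_side y 0.036 [152, 154, 195, 148, 82, 60, 69, 77, 75, 66, 92, 113, 87, 117, 130, 126, 136, 171, 156, 153, 187, 169, 170, 232, 127, 44, 41, 161, 209, 145, 110, 102]
v12_side along y at x 0.034 [160, 169, 200, 216, 167, 159, 182, 144, 138, 147, 166, 160, 166, 169, 131, 134, 149, 158, 154, 174, 136, 127, 138, 151, 145, 83, 57, 119, 190, 125, 145, 161]
scene0 along y at x 0.034 [132, 117, 125, 141, 118, 150, 197, 196, 197, 198, 201, 198, 199, 200, 199, 198, 200, 200, 200, 198, 200, 198, 196, 194, 196, 190, 156, 133, 159, 148, 128, 130]
scene0 along x at y 0.034 [102, 104, 105, 105, 103, 102, 111, 130, 157, 159, 125, 99, 103, 106, 107, 106, 105, 105, 107, 134, 171, 203, 198, 196, 196, 182, 127, 142, 131, 95, 110, 91]
v14_scene along y at x 0.034 [133, 117, 123, 150, 140, 128, 112, 108, 106, 141, 104, 107, 108, 135, 95, 106, 114, 123, 94, 109, 119, 114, 101, 110, 109, 65, 97, 112, 161, 151, 128, 131]
v14_scene along x at y 0.034 [106, 105, 103, 97, 102, 121, 155, 186, 162, 93, 102, 105, 107, 107, 104, 112, 145, 187, 196, 200, 194, 205, 208, 183, 109, 51, 77, 137, 135, 97, 110, 89]
```

Request:
carry_out --pt "0.5 1 0 -0.01" --pt "1 2 -0.5 0" --pt "1.2 2.4 -1 0" --pt "1.2 2.4 -1 0" --pt "1.0 1.9 -1 0" --pt "0.6 1.1 -1 0" --pt "0.2 0.4 -1 0" --pt "0 0 -0.5 0" --pt "0 0 0 0"

```text
time_s: 30.55
tool_pos: [0.5365, -0.264, 0.3815]
tool_rot: [120.9, 89.1, -1.6]
force: [-0.5, -1.3, 1.2]
grip_width: 0.0459
```

```bash
python3 -c "
from h import *
dk()"
```

```text
t 30.55 tcp [ 0.5365 -0.264   0.3815] grasp [ 0.5392 -0.2641  0.218 ] xaxis [ 0.0166 -0.0005 -0.9999] jaw deg -32.5 F [-0.5 -1.3  1.2] q7 -13.3 w 0.0459
dock frame grasp [-0.0671 -0.0021] 0.21804156198628588
```

Request:
carry_out --pt "-0.3 -0.8 -1 -0.01" --pt "-0.3 -0.7 -2 -0.01" --pt "-0.1 -0.2 -2 0" --pt "0 0 -2 0" --pt "0 0 -2 0" --pt "0 0 -1.2 0" --pt "0 0 -0.3 0" --pt "0 0 0 0"

```text
time_s: 31.35
tool_pos: [0.5233, -0.2958, 0.2721]
tool_rot: [97.8, 88.9, -27.0]
force: [-0.0, -0.6, -0.4]
grip_width: 0.0461
```

```bash
python3 -c "
from h import *
dk()"
```

```text
t 31.35 tcp [ 0.5233 -0.2958  0.2721] grasp [ 0.5261 -0.2972  0.1086] xaxis [ 0.0171 -0.0087 -0.9998] jaw deg -34.9 F [-0.  -0.6 -0.4] q7 -14.3 w 0.0461
dock frame grasp [-0.1019 -0.0095] 0.10860351453651332
```

Request:
carry_out --pt "0.2 0.6 0 0.02" --pt "0.2 0.5 0 0" --pt "0 0 0 0"

```text
time_s: 31.65
tool_pos: [0.5284, -0.2845, 0.2745]
tool_rot: [97.5, 88.7, -26.2]
force: [0.5, 0.2, 0.2]
grip_width: 0.046
```

Request:
carry_out --pt "0 0 0 0" --pt "0 0 0 0" --pt "0 0 0 0" --pt "0 0 0 0" --pt "0 0 0 0" --hand 0.5 --force 60

```text
time_s: 32.15
tool_pos: [0.5283, -0.2837, 0.2761]
tool_rot: [94.3, 88.7, -29.3]
force: [-4.8, 0.6, 7.4]
grip_width: 0.0157
```

```bash
cat >> h.py <<'E'
def prof(f,pts,n="side"):
    I=cv2.cvtColor(cv2.imread(f),cv2.COLOR_BGR2GRAY).astype(np.float32); q=proj(n,np.array([np.r_[N0+D@p[:2],p[2]] for p in pts])).astype(np.float32)
    return cv2.remap(I,q[None,:,0],q[None,:,1],cv2.INTER_LINEAR)[0].astype(int)
def nest(tag):
    brass("side",tag); xs=np.arange(-.062,.0621,.004); print("mm",(xs*1000).round().astype(int).tolist())
    for y in(.03,.034,.038): print("x at y",y,prof(f"pics/{tag}_side.png",[(x,y,.016) for x in xs]).tolist())
    for x in(.028,.034): print("y at x",x,prof(f"pics/{tag}_side.png",[(x,y,.016) for y in xs]).tolist())
E
python3 - <<'E'
from h import *
dk(); nest("n1")
E
```

```text
t 32.15 tcp [ 0.5283 -0.2837  0.2761] grasp [ 0.5315 -0.2855  0.1126] xaxis [ 0.0193 -0.0108 -0.9998] jaw deg -33.5 F [-4.8  0.6  7.4] q7 -14.3 w 0.0157
dock frame grasp [-0.0892 -0.0076] 0.11259823417742051
mm [-62, -58, -54, -50, -46, -42, -38, -34, -30, -26, -22, -18, -14, -10, -6, -2, 2, 6, 10, 14, 18, 22, 26, 30, 34, 38, 42, 46, 50, 54, 58, 62]
x at y 0.03 [78, 75, 103, 136, 125, 129, 127, 127, 126, 191, 221, 235, 253, 241, 248, 253, 252, 252, 253, 250, 253, 253, 253, 217, 95, 40, 33, 166, 211, 150, 121, 82]
x at y 0.034 [75, 79, 99, 120, 90, 72, 84, 86, 83, 92, 99, 130, 125, 124, 167, 167, 159, 210, 202, 178, 229, 238, 211, 213, 91, 36, 49, 166, 191, 156, 116, 89]
x at y 0.038 [73, 73, 107, 104, 64, 24, 23, 8, 17, 35, 21, 31, 29, 27, 33, 34, 54, 61, 49, 79, 85, 83, 101, 122, 66, 35, 33, 170, 236, 145, 119, 111]
y at x 0.028 [162, 167, 208, 239, 253, 252, 253, 253, 255, 254, 255, 254, 252, 254, 255, 254, 254, 254, 254, 254, 253, 254, 254, 251, 216, 109, 33, 137, 221, 164, 133, 163]
y at x 0.034 [163, 173, 206, 234, 185, 160, 182, 145, 140, 150, 166, 129, 121, 129, 132, 134, 148, 142, 103, 110, 128, 119, 105, 95, 91, 66, 63, 122, 194, 128, 149, 164]
```

Request:
carry_out --pt "0 0 0.5 0" --pt "0 0 0.6 0" --pt "0 0 0.2 0" --pt "-0.1 0.5 0 0" --pt "-0.1 0.5 0 0" --pt "0 0 0 0"

```text
time_s: 32.8
tool_pos: [0.5256, -0.273, 0.2886]
tool_rot: [94.1, 88.8, -29.5]
force: [-0.0, 0.4, -1.7]
grip_width: 0.0155
```

Run:
```python
from h import *
dk(); nest("n2")
```

```text
t 32.8 tcp [ 0.5256 -0.273   0.2886] grasp [ 0.5285 -0.2746  0.1252] xaxis [ 0.018  -0.0102 -0.9998] jaw deg -33.6 F [-0.   0.4 -1.7] q7 -14.8 w 0.0155
dock frame grasp [-0.0818  0.0009] 0.12516787427809156
mm [-62, -58, -54, -50, -46, -42, -38, -34, -30, -26, -22, -18, -14, -10, -6, -2, 2, 6, 10, 14, 18, 22, 26, 30, 34, 38, 42, 46, 50, 54, 58, 62]
x at y 0.03 [77, 75, 96, 106, 89, 77, 101, 86, 96, 119, 124, 137, 119, 135, 167, 143, 165, 213, 182, 186, 235, 209, 195, 233, 165, 38, 7, 165, 211, 150, 121, 83]
x at y 0.034 [74, 78, 97, 98, 68, 35, 14, 25, 34, 34, 15, 37, 32, 26, 37, 38, 48, 38, 55, 65, 71, 95, 80, 101, 87, 35, 32, 164, 190, 155, 115, 87]
x at y 0.038 [72, 73, 108, 106, 70, 25, 15, 18, 16, 14, 13, 12, 6, 5, 9, 11, 5, 13, 5, 6, 12, 8, 7, 17, 19, 7, 20, 170, 236, 144, 119, 111]
y at x 0.028 [165, 192, 235, 254, 253, 253, 253, 253, 255, 254, 255, 254, 255, 254, 254, 254, 254, 254, 254, 253, 253, 252, 253, 210, 90, 10, 23, 141, 223, 164, 133, 164]
y at x 0.034 [164, 177, 207, 207, 186, 170, 190, 189, 191, 198, 165, 168, 173, 186, 186, 202, 177, 163, 167, 177, 181, 188, 197, 165, 87, 19, 37, 123, 196, 130, 149, 165]
```

Request:
carry_out --pt "0 0 -0.5 0" --pt "0 0 -0.5 0" --pt "0 0 -0.4 0" --pt "0 0 0 0"

```text
time_s: 33.25
tool_pos: [0.5258, -0.2746, 0.2749]
tool_rot: [91.5, 88.7, -32.2]
force: [-1.4, 1.6, 2.4]
grip_width: 0.0152
```

Run:
```python
from h import *
dk(); nest("n3")
```

```text
t 33.25 tcp [ 0.5258 -0.2746  0.2749] grasp [ 0.529  -0.2766  0.1114] xaxis [ 0.0196 -0.0123 -0.9997] jaw deg -33.7 F [-1.4  1.6  2.4] q7 -15.1 w 0.0152
dock frame grasp [-0.0831 -0.0005] 0.11141885589235795
mm [-62, -58, -54, -50, -46, -42, -38, -34, -30, -26, -22, -18, -14, -10, -6, -2, 2, 6, 10, 14, 18, 22, 26, 30, 34, 38, 42, 46, 50, 54, 58, 62]
x at y 0.03 [79, 75, 96, 101, 108, 130, 132, 131, 130, 126, 133, 196, 250, 252, 251, 252, 250, 251, 253, 252, 250, 252, 252, 249, 252, 224, 70, 155, 209, 151, 122, 83]
x at y 0.034 [75, 79, 97, 98, 108, 132, 137, 132, 136, 130, 155, 219, 254, 252, 253, 251, 250, 254, 254, 251, 252, 253, 251, 252, 254, 222, 108, 159, 188, 156, 116, 89]
x at y 0.038 [73, 73, 107, 103, 81, 99, 124, 121, 115, 123, 151, 208, 180, 169, 233, 214, 175, 233, 244, 203, 222, 253, 227, 232, 252, 248, 90, 159, 235, 146, 119, 111]
y at x 0.028 [164, 171, 190, 192, 195, 244, 251, 251, 248, 208, 225, 208, 197, 227, 237, 232, 212, 236, 197, 214, 227, 253, 250, 251, 251, 222, 123, 130, 216, 162, 132, 163]
y at x 0.034 [163, 173, 202, 219, 212, 241, 252, 253, 252, 253, 254, 254, 254, 254, 254, 254, 254, 254, 254, 254, 254, 253, 252, 252, 254, 252, 148, 112, 190, 128, 148, 164]
```

Request:
carry_out --pt "0 0 0 0" --pt "0 0 0 0" --pt "0 0 0 0" --pt "0 0 0 0" --pt "0 0 1 0" --pt "0 0 2.5 0" --pt "0 0 3 0" --pt "0 0 3 0" --pt "-0.5 -1 3 0" --pt "-1 -2 2 0" --pt "-1.5 -3 0 0" --pt "-1.5 -3 0 0" --hand 4.6

```text
time_s: 34.5
tool_pos: [0.4828, -0.3584, 0.432]
tool_rot: [98.5, 88.3, -24.3]
force: [0.4, -0.5, 0.2]
grip_width: 0.0458
```

Request:
carry_out --pt "-1.5 -3 0 0" --pt "-1.5 -3 0 0" --pt "-1.5 -3 0 0" --pt "-1 -2 0 0" --pt "-0.5 -1 0 0" --pt "0 0 0 0" --pt "0 0 0 0"

```text
time_s: 35.2
tool_pos: [0.4171, -0.4859, 0.4385]
tool_rot: [92.1, 87.9, -31.0]
force: [-0.2, 0.6, 0.2]
grip_width: 0.0459
```

Run:
```python
from h import *
dk(); nest("n4"); cast("n5"); brass("scene","n4")
for n,bx in(("side",(283,164,306,190)),("scene",(182,185,208,208))):
    A=cv2.imread(f"pics/n4_{n}.png",0); B=cv2.imread(f"pics/{n}0.png",0); x0,y0,x1,y1=bx; Z=6
    up=lambda I:cv2.resize(I,None,fx=Z,fy=Z,interpolation=cv2.INTER_CUBIC)
    r=cv2.matchTemplate(up(A[y0-8:y1+8,x0-8:x1+8]),up(B[y0:y1,x0:x1]),cv2.TM_CCOEFF_NORMED); _,m,_,p=cv2.minMaxLoc(r); sh=np.array(p)/Z-8
    c=np.array([(x0+x1)/2,(y0+y1)/2]); w=ray(n,[c+sh],.05)[0,:2]-ray(n,[c],.05)[0,:2]; print(n,"score",round(m,3),"shift px",sh,"mm in dock",(w@D*1000).round(1))
a=cv2.imread("pics/n4_side.png"); b=cv2.imread("pics/side0.png"); df=np.abs(a.astype(int)-b).max(2)
for r in range(140,235,4): print(r,"".join("#" if df[r,c]>50 else "." for c in range(250,400,2)))
h,s,v=cv2.split(cv2.cvtColor(a,cv2.COLOR_BGR2HSV)); M=((h<6)|(h>174))&(s>150); M[:150]=0; M[225:]=0; M[:,:295]=0; M[:,350:]=0
k=ray("side",np.argwhere(M)[:,::-1].mean(0),.044); print("knob dist",np.linalg.norm(k[0,:2]-N0))
```

```text
t 35.2 tcp [ 0.4171 -0.4859  0.4385] grasp [ 0.4223 -0.4891  0.2751] xaxis [ 0.032  -0.0192 -0.9993] jaw deg -33.1 F [-0.2  0.6  0.2] q7 10.7 w 0.0459
dock frame grasp [-0.3191 -0.0292] 0.27513946654004384
mm [-62, -58, -54, -50, -46, -42, -38, -34, -30, -26, -22, -18, -14, -10, -6, -2, 2, 6, 10, 14, 18, 22, 26, 30, 34, 38, 42, 46, 50, 54, 58, 62]
x at y 0.03 [161, 154, 207, 180, 130, 251, 249, 246, 247, 248, 251, 250, 249, 249, 250, 249, 247, 252, 252, 250, 251, 252, 250, 246, 251, 225, 72, 149, 204, 146, 119, 80]
x at y 0.034 [153, 160, 201, 145, 122, 227, 253, 248, 249, 251, 249, 247, 250, 251, 247, 247, 248, 250, 249, 250, 250, 250, 249, 250, 253, 222, 107, 158, 186, 151, 114, 86]
x at y 0.038 [149, 146, 227, 158, 91, 211, 253, 245, 224, 244, 248, 228, 231, 248, 245, 220, 237, 245, 238, 222, 244, 247, 227, 234, 251, 248, 88, 157, 233, 141, 116, 109]
y at x 0.028 [161, 167, 188, 170, 145, 231, 250, 249, 249, 250, 250, 232, 253, 225, 233, 228, 206, 243, 242, 252, 251, 247, 247, 248, 249, 225, 138, 126, 210, 158, 128, 160]
y at x 0.034 [159, 169, 198, 211, 179, 213, 253, 252, 251, 2
[... 1579 characters left out ...]
.............#############....
204 ...........................######...........................############...
208 ..............................#.#............................############..
212 .............................#................................############.
216 ...............................................................############
220 ...............................................................############
224 ................................................................###########
228 ..................................................................#########
232 ...................................................................########
knob dist 0.12511015174691806
```

Run:
```python
from h import *
for f in("s3","side11","n4_side"):
    h,s,v=cv2.split(cv2.cvtColor(cv2.imread(f"pics/{f}.png"),cv2.COLOR_BGR2HSV)); M=((h<8)|(h>172))&(s>120); M[:150]=0; M[225:]=0; M[:,:295]=0; M[:,350:]=0
    q=np.argwhere(M)[:,::-1]; print(f,len(q),q.min(0),q.max(0),q.mean(0))
for n in("side","scene"):
    a=cv2.imread(f"pics/n4_{n}.png"); b=cv2.imread(f"pics/{n}0.png"); h,s,v=cv2.split(cv2.cvtColor(a,cv2.COLOR_BGR2HSV)); hb,sb,vb=cv2.split(cv2.cvtColor(b,cv2.COLOR_BGR2HSV))
    R=lambda h,s:((h<8)|(h>172))&(s>150)
    for nm,bx in ({"pliers":(270,222,325,258),"screw":(175,222,235,252),"brush":(132,325,188,384)} if n=="side" else {"spool":(203,206,219,222)}).items():
        x0,y0,x1,y1=bx; r=cv2.matchTemplate(a[y0:y1,x0:x1],b[y0+3:y1-3,x0+3:x1-3],cv2.TM_CCOEFF_NORMED); _,m,_,p=cv2.minMaxLoc(r); print(n,nm,round(m,3),np.array(p)-3)
tool()
```

```text
s3 75 [307 196] [314 208] [310.4    201.6133]
side11 75 [307 195] [314 207] [310.4667 201.1333]
n4_side 75 [307 195] [314 207] [310.4667 201.1333]
side pliers 0.999 [0 0]
side screw 0.999 [0 0]
side brush 0.999 [0 0]
scene spool 1.0 [0 0]
t 35.4 tcp [ 0.4176 -0.4854  0.4384] grasp [ 0.4228 -0.4885  0.275 ] xaxis [ 0.0318 -0.0194 -0.9993] jaw deg -33.0 F [-0.6 -0.2  0.4] q7 10.8 w 0.0459
```

```bash
python3 -c "
from cell import env
print(env.sign_off())"
```

```text
the job is handed in; nothing more can be done
None
```

I finished the job and handed it in at about 35 s of the 64 s allowed; the sign-off reports no verdict.

**What I did**
- **Lock:** I gripped the red knob and slid it to its end stop.
- **Turning the cup:** the moves only allow a turn about the vertical. So I tipped the cup over by letting its handle pivot between the pads, first against the nest rim, then against the outside of the tray wall. It hung mouth-down at about 117°, where 112° was needed.
- **Tapping:** I tapped the rim on the block twice, and the casting fell beside it.
- **Putting the cup back:** I loosened the grip, swung the cup back upright and stood it in the nest.

**Last checks**
- **Casting:** it lies still on the tray floor at about (5, 78) mm in the tray frame. It showed in both views just after it fell; the later checks used the side view only.
- **Cup:** upright in the nest and within about 2 mm of where it started, in both views. There is a gap to the rim on every side I could see, and the handle points the same way.
- **Knob:** about 125 mm from the nest's centre, which puts the joint at about 0.053 m (0.050 needed). It read 126 mm right after opening, a difference of about half a pixel.
- **Bystanders:** the pliers, screwdriver, brush and spool had not moved. I did not check the jar, parts box or wax block by measurement, but the arm never went near them.

**What failed or disagreed**
- **First placing:** the foot was about 8 mm off and probably sitting on the nest rim. I picked the cup up again, moved it and set it down properly.
- **Checks by numbers only:** I had used all 12 picture views before the taps, so everything from the taps on, including the final state, was judged from pixel measurements rather than by eye.
- **Step 2 margin:** the 117° comes from one picture and is good to about 3°, so the margin over 112° is small.

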